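Dry-lay a ukulele neck in its gluing jigs

ROBOT

A 6-joint arm with a two-finger parallel gripper is mounted at the origin on a cart in front of the work surface, level with it; the furniture and walls round the work are solid. World frame = base frame: x ahead of the robot, y to its left, z up, the work surface at z = 0. Lengths are in m, angles in rad, forces in N, time in s.
With the tool pointing down it reaches from about 0.375 to 0.975 m from the base axis. Payload 3.8 kg.
Tool frame: the origin (TCP) lies on the mounting face of the last link; the fingertips stand 173 mm ahead of it and the grasp point (between the pads) lies 155 mm ahead of it (bot.hold_point_z is the distance from the TCP to the grasp point, in m); z points along the fingers, y is the line along which they close (so a half turn about z gives the same grasp; the last joint's range is limited). The gripper opens to 85 mm and grips with 20 to 120 N. Pads are 22 mm wide; open, the fingers measure 114 mm over their backs; the gripper's body (76 mm by 85 mm) begins 54 mm behind the grasp point. The pads swing forward as they close: fully open they stand 13 mm farther back than shut.
Start: joints at [1.214, 0.264, 1.604, -0, 1.274, -0.037], TCP at [0.212, 0.641, 0.405] pointing down, gripper open.
Joint ranges: [-2.63, 2.63], [-0.94, 2.18], [0.31, 2.57], [-1.31, 4.45], [0, 2.66], [-2.55, 2.55]. Speed limits (rad/s): [2.57, 2.57, 3.14, 3.14, 3.14, 3.14].

INTERFACE

Orientations are given as a rotation vector (axis times angle).
In Python, from workcell import bot, optics gives the robot as it stands.
- The arm moves only by the shell command python3 -m jog 'ROWS' [OPENING] [FORCE]. ROWS is JSON, a list of rows, each an object of numbers: "dx", "dy", "dz": the shift along the tool's x, y, z in mm; "ax", "ay", "az": the turn, a rotation vector about the tool's x, y, z in degrees. A call has 1 to 20 rows; each row shifts and turns the commanded pose from where the row before left it, along the tool's axes as they then stand; what a row does not reach is not made up. A row lasts 1/12 s, in which the tool goes at most 41.7 mm and 7.16 degrees, less where a joint would pass 70% of its speed; a pose out of reach is approached as far as the arm can. A call with a gripper value outside its range is refused whole. OPENING is the opening, from 0 (shut) to 1 (fully open), set as the call begins (- or left out, the last holds). The fingers move at their own pace and stop on an object; FORCE is the grip in N (left out, the last holds). Time passes only in rows, so rows that do not move let the fingers close. It gives the time, the measured TCP pose, the force, the opening and the grip force at its end, in the units of the state.
- bot.read_state(): the state, without advancing time (a new reading comes with each control period).
- optics.read_camera(name): name is "side" or "top" or "wrist"; returns a dict with "img" (480x640x3 uint8, red, green, blue), "vertical_fov" (degrees; the focal length in pixels is half the picture's height over the tangent of half this angle, whatever the lens; pixels are square), "cx", "cy" (the principal point, pixels), "R" (3x3) and "t" (3): a world point X has camera coordinates R X + t; the wrist camera has in their place "tool_from_camera" (4x4, takes a point from camera to tool coordinates, whose origin is the TCP and whose axes are the flange's). Camera axes: x right, y down, z forward; pixel columns grow to the right and rows downward; lengths in m; the calibration is good to about 2 mm. A picture is of the moment at which its call begins: read the wrist's pose just before it. There is no depth.
- bot.finish_job(): hands the job in; it is judged then, once.
The state is a dict: "time": time; "q": joint angles; "joint_vel": joint speeds; "joint_torque": joint torques, N m; "tool_pos": TCP position; "tcp_rot": TCP orientation; "wrist_force": force on the tool from outside, world axes, zero at the start; "torque": the same for the moment, N m; "width": opening from 0.0 (shut) to 1.0 (fully open); "grip_force": force on a finger pad.
Only numpy, scipy, OpenCV 4.12 (cv2) and the standard library are available. Lean on these libraries where they do the work, as an engineer would, in place of code of your own. Each camera call takes 0.05 s, during which the arm holds its last target. There are 200 camera calls.

TASK

Lay a ukulele neck out dry, ready for gluing. On the neck shaft in the long jig, stack the three heel blocks as a stepped heel, longest at the bottom and shortest on top, lying along the shaft, centred across it and with one end of each up against the upright stop; in the other jig lay one of the two narrow ears flat on either side of the headstock piece, in the space between it and the side fence, parallel to it and midway along the fence. Set the parts down rather than dropping them, and leave everything else on the bench where it is.

Things in the scene. Friction and masses are not known exactly. Their poses are not given: they have to be found in the camera images.
- heel_jig: Fixed heel jig: plywood base 210x92x12 mm, dark neck shaft 185x46x18 pinned along it (top 30 mm above the bench, nothing higher beside it), an upright stop at one end (60 wide, 14 thick, top at 80). Origin: centre of the base's underside, on the bench; x along the shaft to the stop, whose face is at x = +90 mm; shaft centred on y = 0. Stacked blocks' undersides lie at 30, 48 and 66 mm.
- head_jig: Fixed head jig: plywood base 116x156x12 mm, dark headstock piece 100x44x16 pinned along its middle, a low fence (44 long, 14 thick, top 24 mm above the bench) each side. Origin: centre of the base's underside, on the bench; x along the headstock piece, its sides at y = -22 and +22 mm; fences' inner faces at y = -59 and +59, centred on x = 0. Ears lie on the base, 12 mm up, in these 37 mm gaps.
- block_long: Loose dark wood heel block, the longest of the three: a rounded-edge rectangular block 76 long x 40 wide x 18 thick (mm), lying flat. Origin at the centre of its underside; x along its length, y across, z up.
- block_mid: Loose dark wood heel block, the middle one of the three: a rounded-edge rectangular block 60 long x 40 wide x 18 thick (mm), lying flat. Origin at the centre of its underside; x along its length, y across, z up.
- block_short: Loose dark wood heel block, the shortest of the three: a rounded-edge rectangular block 44 long x 40 wide x 18 thick (mm), lying flat. Origin at the centre of its underside; x along its length, y across, z up.
- ear_a: Loose dark wood headstock ear, one of two identical narrow slips: 60 long x 24 wide x 16 thick (mm), lying flat. Origin at the centre of its underside; x along its length, y across, z up. Either may go on either side.
- ear_b: Loose dark wood headstock ear, one of two identical narrow slips: 60 long x 24 wide x 16 thick (mm), lying flat. Origin at the centre of its underside; x along its length, y across, z up. Either may go on either side.
- glue_bottle: White glue bottle with a red nozzle, standing, 50 mm across and 138 mm tall. Origin at the centre of its underside. A bystander, not part of the job: it must stay where it is (moved less than 30 mm and not knocked over).
- tape_roll: Small yellow roll of tape lying flat, 48 mm across, 20 mm high. Origin at the centre of its underside. A bystander, not part of the job: it must stay where it is (moved less than 30 mm).
- nut_file: Small file with a wooden handle lying on the bench, 176 x 34 x 12 mm. Origin at the centre of its underside, x along it. A bystander, not part of the job: it must stay where it is (moved less than 30 mm).
Things that resemble listed ones, but are neither listed nor needed, are in the scene too. Leave any white look-alike of the ear_b alone.

How it is judged:
At the end, for the whole second after the job is handed in: Blocks flat on the shaft, stacked long, middle, short: within 8 mm of its centre line, ends within 10 mm of the stop, along it within 0.17 rad. An ear flat on the board each side of the headstock piece, inside the fence, within 15 mm of its middle, parallel within 0.2 rad. All released, at rest (x of block_long in the frame of heel_jig between 0.042 and 0.055 m and y of block_long in the frame of heel_jig between -0.008 and 0.008 m and z of block_long in the frame of heel_jig between 0.026 and 0.034 m and angle between the x axis of each of block_long, block_mid, block_short and the x axis of heel_jig, either way round below 0.17 rad and angle between each of block_long, block_mid, block_short's own z axis and vertical below 0.1 rad and linear speed of each of block_long, block_mid, block_short, ear_a, ear_b below 0.02 m/s and angular speed of each of block_long, block_mid, block_short, ear_a, ear_b below 0.2 rad/s and x of block_mid in the frame of heel_jig between 0.05 and 0.063 m and y of block_mid in the frame of heel_jig between -0.008 and 0.008 m and z of block_mid in the frame of heel_jig between 0.044 and 0.052 m and x of block_short in the frame of heel_jig between 0.058 and 0.071 m and y of block_short in the frame of heel_jig between -0.008 and 0.008 m and z of block_short in the frame of heel_jig between 0.062 and 0.07 m and ((x of ear_a in the frame of head_jig between -0.015 and 0.015 m and y of ear_a in the frame of head_jig between 0.031 and 0.05 m and z of ear_a in the frame of head_jig between 0.008 and 0.016 m and angle between the x axis of each of ear_a, ear_b and the x axis of head_jig, either way round below 0.2 rad and angle between each of ear_a, ear_b's own z axis and vertical below 0.1 rad and x of ear_b in the frame of head_jig between -0.015 and 0.015 m and y of ear_b in the frame of head_jig between -0.05 and -0.031 m and z of ear_b in the frame of head_jig between 0.008 and 0.016 m) or (x of ear_a in the frame of head_jig between -0.015 and 0.015 m and y of ear_a in the frame of head_jig between -0.05 and -0.031 m and z of ear_a in the frame of head_jig between 0.008 and 0.016 m and angle between the x axis of each of ear_a, ear_b and the x axis of head_jig, either way round below 0.2 rad and angle between each of ear_a, ear_b's own z axis and vertical below 0.1 rad and x of ear_b in the frame of head_jig between -0.015 and 0.015 m and y of ear_b in the frame of head_jig between 0.031 and 0.05 m and z of ear_b in the frame of head_jig between 0.008 and 0.016 m))); the robot touches nothing.
It fails at once if a neck part is dropped or thrown (faster than 0.7 m/s with no finger touching it) ((linear speed of block_long above 0.7 m/s and contact force between block_long and the fingers below 0.05 N) or (linear speed of block_mid above 0.7 m/s and contact force between block_mid and the fingers below 0.05 N) or (linear speed of block_short above 0.7 m/s and contact force between block_short and the fingers below 0.05 N) or (linear speed of ear_a above 0.7 m/s and contact force between ear_a and the fingers below 0.05 N) or (linear speed of ear_b above 0.7 m/s and contact force between ear_b and the fingers below 0.05 N)).
It fails at once if the glue bottle, the tape roll or the file is shifted by more than 30 mm, or the glue bottle is knocked over (distance of any of glue_bottle, tape_roll, nut_file from where it was at the start of the episode above 0.03 m or angle between glue_bottle's own z axis and vertical above 0.5 rad).
It also fails if it takes over 125 s, if anything falls off the work surface, if the arm or the gripper's body presses on something with over 40 N, if the wrist force passes 120 N, or if a joint passes its speed limit or range.

## Working session

There is one attempt and no reset: what is moved stays moved. The work goes in short steps, Python scripts to look and compute and a shell command to move; the robot and the scene stay as the last step left them, time stands still between calls to the robot, and variables do not carry over. Pictures are saved under pics/ and viewed, at most 14 in all, crops included, and the job is handed in when it is done.

```bash
ls; mkdir -p pics
python3 - <<'E'
from workcell import bot, optics
import cv2,pickle
print(bot.read_state())
d={}
for n in("top","side","wrist"):
    c=optics.read_camera(n); d[n]=c
    cv2.imwrite(f"pics/{n}0.png",c["img"][:,:,::-1]); print(n,{k:v for k,v in c.items() if k!="img"})
pickle.dump(d,open("cams0.pkl","wb"))
E
```

```text
pics
{'time': 0.0, 'q': array([ 1.21412427e+00,  2.64780735e-01,  1.60535291e+00, -2.81729010e-05,
        1.27366914e+00, -3.68944456e-02]), 'joint_vel': array([-0.00105979,  0.00024965,  0.00114034, -0.00182066, -0.0009895 ,
        0.00108855]), 'joint_torque': array([-3.66436261e-04, -5.15119600e+01, -3.67305636e+01,  1.82601624e-06,
        1.30673731e-02,  1.44427173e-05]), 'tool_pos': array([0.21207829, 0.6404735 , 0.40335438]), 'tcp_rot': array([-0.50009031, -3.10112133,  0.00341249]), 'wrist_force': array([ 0.07348237,  0.17895416, -0.18268207]), 'torque': array([-0.01164485,  0.01404519, -0.01246537]), 'grip_force': 0.0, 'width': 1.0007918847690442}
top {'vertical_fov': 45.15469011015695, 'cx': 320.3894727624629, 'cy': 229.59706570165326, 'R': array([[ 3.50026824e-03, -9.99871456e-01, -1.56467229e-02],
       [-9.82820488e-01, -5.52396708e-04, -1.84563224e-01],
       [ 1.84530856e-01,  1.60239407e-02, -9.82696085e-01]]), 't': array([0.02142382, 0.5436315 , 1.23104926])}
side {'vertical_fov': 48.89420414954315, 'cx': 320.03415843181045, 'cy': 243.18637946790375, 'R': array([[-0.99900923, -0.04357475,  0.0090444 ],
       [-0.0327123 ,  0.58120588, -0.81309878],
       [ 0.03017392, -0.81258905, -0.58205547]]), 't': array([0.54385449, 0.05128173, 1.16632667])}
wrist {'vertical_fov': 67.68069321088858, 'cx': 320.8095950103392, 'cy': 244.55898219337348, 'tool_from_camera': array([[ 7.38548280e-04, -9.56182716e-01, -2.92769652e-01,
         7.48684574e-02],
       [ 9.99999725e-01,  7.26788236e-04,  1.48942103e-04,
        -1.19669180e-03],
       [ 7.03656742e-05, -2.92769681e-01,  9.56182989e-01,
         3.05836157e-02],
       [ 0.00000000e+00,  0.00000000e+00,  0.00000000e+00,
         1.00000000e+00]])}
```

View pics/top0.png

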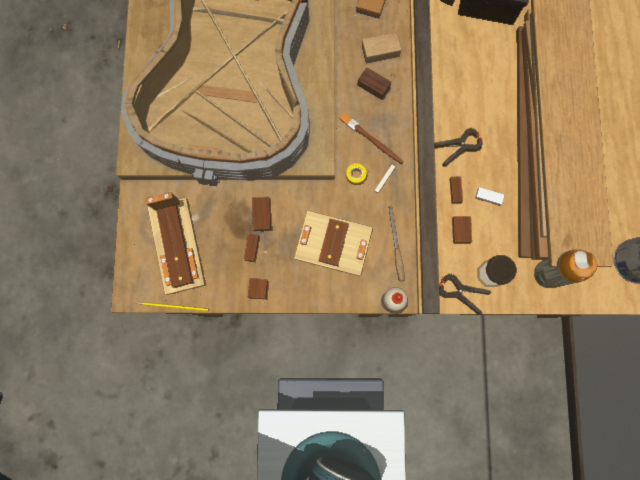

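View pics/side0.png

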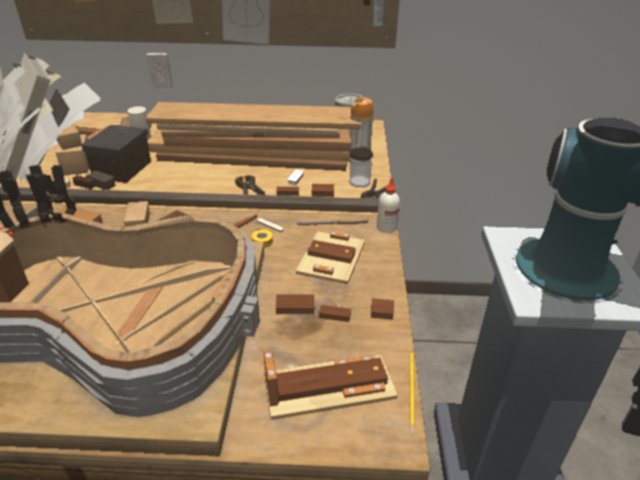

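The top view shows dark loose pieces at (262,213), (252,248) and (258,289) on the near bench, and at (456,190) and (462,230) on the right bench. The white look-alike is at (490,197). The heel jig is at (177,243) with its stop at (160,199), and the head jig is at (334,243). The side view agrees. Next I measure sizes and heights and take an enlarged crop.

```bash
cat > h.py <<'E'
import numpy as np,cv2
from scipy.spatial.transform import Rotation as Ro
def K(c): 
    f=240/np.tan(np.radians(c["vertical_fov"]/2)); return f
def cam(c,state=None):
    """centre, R world->cam"""
    if "R" in c: return -c["R"].T@c["t"], c["R"]
    T=np.eye(4);T[:3,:3]=Ro.from_rotvec(state["tcp_rot"]).as_matrix();T[:3,3]=state["tool_pos"]
    M=T@c["tool_from_camera"]; return M[:3,3],M[:3,:3].T
def ray(c,uv,s=None):
    C,R=cam(c,s);uv=np.atleast_2d(uv).astype(float)
    d=np.c_[(uv[:,0]-c["cx"])/K(c),(uv[:,1]-c["cy"])/K(c),np.ones(len(uv))]@R
    return C,d
def plane(c,uv,z,s=None):
    C,d=ray(c,uv,s); return C+d*((z-C[2])/d[:,2])[:,None]
def tri(c1,u1,c2,u2):
    C1,d1=ray(c1,u1);C2,d2=ray(c2,u2);d1,d2=d1[0],d2[0]
    a=np.linalg.lstsq(np.c_[d1,-d2],C2-C1,rcond=None)[0]
    return (C1+a[0]*d1+C2+a[1]*d2)/2
def blobs(img,lo,hi,amin):
    m=cv2.inRange(cv2.cvtColor(img,cv2.COLOR_RGB2HSV),lo,hi)
    m=cv2.morphologyEx(m,cv2.MORPH_OPEN,np.ones((3,3)))
    return [k for k in cv2.findContours(m,cv2.RETR_EXTERNAL,cv2.CHAIN_APPROX_NONE)[0] if cv2.contourArea(k)>amin],m
E
python3 - <<'E'
from h import *;import pickle
d=pickle.load(open("cams0.pkl","rb"));T=d["top"];S=d["side"]
hsv=cv2.cvtColor(T["img"],cv2.COLOR_RGB2HSV)
for p in[(262,208),(252,247),(258,288),(456,188),(462,228),(262,260),(470,250),(334,240)]:print(p,hsv[p[1],p[0]])
B,m=blobs(T["img"],(0,60,30),(14,255,125),100)
for k in B:
    r=cv2.minAreaRect(k)
    if not(150<r[0][0]<520 and 60<r[0][1]<310):continue
    W=plane(T,cv2.boxPoints(r),.017);e=[np.linalg.norm(W[i]-W[i-1])*1e3 for i in(1,2)]
    print(np.round(r[0]),cv2.contourArea(k),W.mean(0).round(3),np.round(e),)
# same objects in side view centres (approx)
for n,a,b in[("long",(262,213),(295,303)),("ear",(252,248),(335,312)),("short",(258,289),(382,308)),("earR",(456,190),(288,190)),("midR",(462,230),(323,190))]:print(n,tri(T,a,S,b).round(3))
a=cv2.resize(T["img"][160:320,140:300],None,fx=3.5,fy=3.5,interpolation=2)
b=cv2.resize(T["img"][160:270,430:520],None,fx=2.5,fy=2.5,interpolation=2)
o=np.zeros((560,800,3),np.uint8);o[:,:560]=a;o[:275,565:790]=b
cv2.imwrite("pics/crop1.png",o[:,:,::-1])
E
```

```text
(262, 208) [ 12 159 122]
(252, 247) [ 12 158 118]
(258, 288) [ 11 158 129]
(456, 188) [ 12 154 119]
(462, 228) [ 12 157 127]
(262, 260) [ 17 114 159]
(470, 250) [ 18 127 211]
(334, 240) [ 12 146 126]
[466. 230.] 161.5 [ 0.55  -0.307  0.017] [20. 58.]
[174. 244.] 1250.0 [0.516 0.356 0.017] [ 49. 187.]
[261. 214.] 462.0 [0.588 0.16  0.017] [40. 74.]
[456. 190.] 194.0 [ 0.644 -0.288  0.017] [21. 57.]
[374.  82.] 459.0 [ 0.91  -0.103  0.017] [45. 73.]
long [0.589 0.159 0.007]
ear [0.508 0.18  0.006]
short [0.415 0.164 0.006]
earR [ 0.645 -0.291  0.005]
midR [ 0.551 -0.302  0.002]
```

View pics/crop1.png

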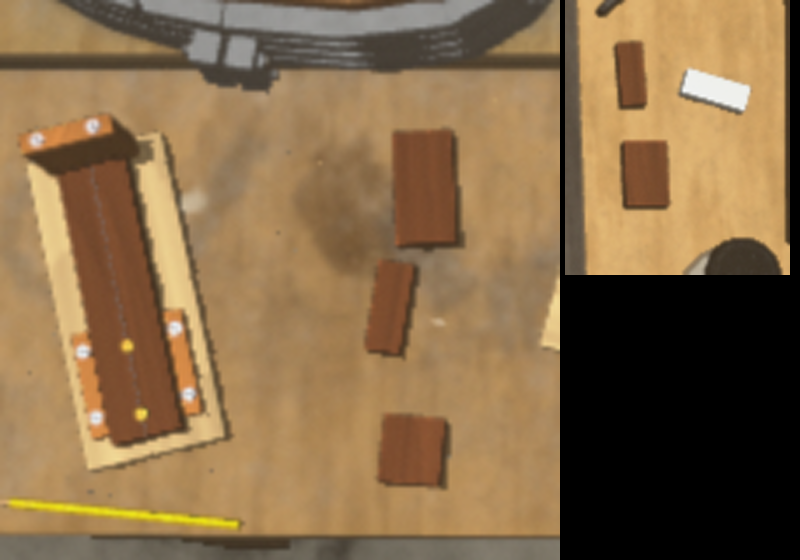

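Candidates:
- **Blocks:** the long block is (262,213), measuring 40x74. The short block is (258,289) and square-ish. The mid block is (462,230), 58 mm long.
- **Ears:** the dark slips at (252,248) and (456,190), 57 long, are the ears. The white slip at (490,197) is the look-alike to leave, and (374,82) is a larger offcut off the job.

The crop confirms this, and all of them lie at z≈0. Next I move the wrist camera over the left group.

```bash
cat >> h.py <<'E'
def goto(s,x,y,z,yaw=None):
    """print shift/turn in tool axes to reach TCP (x,y,z) with tool y axis at world angle yaw (deg, mod 180), tool down.
    Do the shift first, then the turn."""
    R=Ro.from_rotvec(s["tcp_rot"]).as_matrix()
    D=R.T@(np.array([x,y,z])-s["tool_pos"])*1e3
    t=np.degrees(np.arctan2(R[1,1],R[0,1])); o=f"shift {D.round(1)} yaw_y {t:.2f} q6 {np.degrees(s['q'][5]):.0f}"
    if yaw is not None:
        e=(yaw-t+90)%180-90; o+=f" az {-e:.2f}"   # tool z is down
    tilt=R.T@np.array([0,0,-1]); o+=f" tilt_fix ax {np.degrees(-tilt[1]):.2f} ay {np.degrees(tilt[0]):.2f}"
    print(o)
E
python3 - <<'E'
from h import *;from workcell import bot
s=bot.read_state();goto(s,.47,.25,.405,90)
E
```

```text
shift [-367.6 -289.6   -0.9] yaw_y 71.68 q6 -2 az -18.32 tilt_fix ax -0.10 ay -0.00
```

```bash
python3 -m jog '[{"dx":-30.6,"dy":-24.1},{"dx":-30.6,"dy":-24.1},{"dx":-30.6,"dy":-24.1},{"dx":-30.6,"dy":-24.1},{"dx":-30.6,"dy":-24.1},{"dx":-30.6,"dy":-24.1},{"dx":-30.6,"dy":-24.1},{"dx":-30.6,"dy":-24.1},{"dx":-30.6,"dy":-24.1},{"dx":-30.6,"dy":-24.1},{"dx":-30.6,"dy":-24.1},{"dx":-30.6,"dy":-24.1},{"az":-6.1},{"az":-6.1},{"az":-6.1},{},{},{}]'
python3 - <<'E'
from h import *;from workcell import bot,optics;import pickle
s=bot.read_state();c=optics.read_camera("wrist");print(s["tool_pos"],s["tcp_rot"])
pickle.dump((s,c),open("w1.pkl","wb"));cv2.imwrite("pics/w1.png",c["img"][:,:,::-1])
E
```

```text
[0.21213831 0.6405154  0.40365244] [-5.00187804e-01 -3.10119308e+00  2.71450449e-03]invalid input
```

View pics/w1.png

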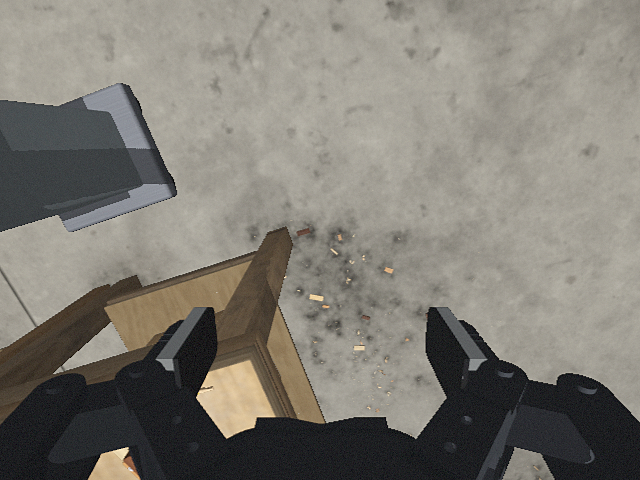

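The move was refused, probably because of the empty rows, so this picture shows only floor. I retry with explicit rows.

```bash
python3 -m jog '[{"dx":-30.6,"dy":-24.1},{"dx":-30.6,"dy":-24.1},{"dx":-30.6,"dy":-24.1},{"dx":-30.6,"dy":-24.1},{"dx":-30.6,"dy":-24.1},{"dx":-30.6,"dy":-24.1},{"dx":-30.6,"dy":-24.1},{"dx":-30.6,"dy":-24.1},{"dx":-30.6,"dy":-24.1},{"dx":-30.6,"dy":-24.1},{"dx":-30.6,"dy":-24.1},{"dx":-30.6,"dy":-24.1},{"az":-6.1},{"az":-6.1},{"az":-6.1},{"dx":0},{"dx":0},{"dx":0}]'
python3 - <<'E'
from h import *;from workcell import bot,optics;import pickle
s=bot.read_state();c=optics.read_camera("wrist");print(s["tool_pos"],s["tcp_rot"],s["time"])
pickle.dump((s,c),open("w1.pkl","wb"));cv2.imwrite("pics/w1b.png",c["img"][:,:,::-1])
E
```

```text
[0.21212962 0.64056436 0.40382548] [-5.00195030e-01 -3.10123051e+00  2.24065104e-03] 0.2invalid input
```

View pics/w1b.png

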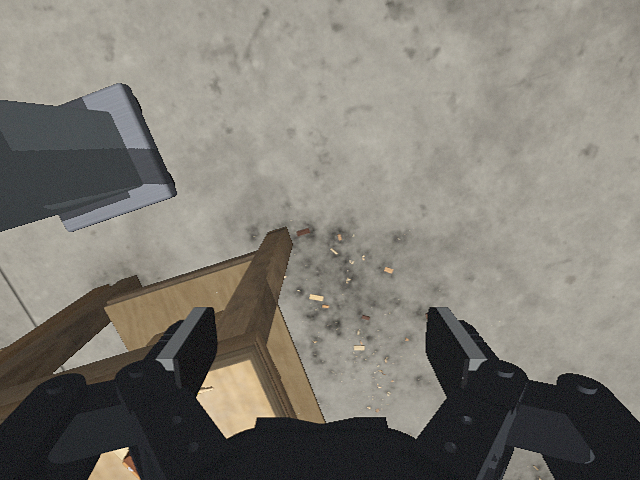

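```bash
python3 -m jog '[{"dx":-30.6,"dy":-24.1,"dz":0,"ax":0,"ay":0,"az":0}]'; python3 -m jog '[{"dx":-30.6,"dy":-24.1}]' - ; python3 -m jog '[{"dx":-30.6,"dy":-24.1}]' 1 40; python3 -m jog --help|head -20
```

```text
time: 0.33
tool_pos: [0.2312, 0.6115, 0.404]
tcp_rot: [-0.494, -3.1, -0.004]
wrist_force: [0.8, -0.1, -0.4]
width: 0.999
grip_force: 0.0invalid input
invalid input
invalid input: not JSON, or not a number
```

```bash
python3 -m jog '[{"dx":-30.6,"dy":-24.1,"dz":0,"ax":0,"ay":0,"az":0},{"dx":-30.6,"dy":-24.1,"dz":0,"ax":0,"ay":0,"az":0},{"dx":-30.6,"dy":-24.1,"dz":0,"ax":0,"ay":0,"az":0},{"dx":-30.6,"dy":-24.1,"dz":0,"ax":0,"ay":0,"az":0},{"dx":-30.6,"dy":-24.1,"dz":0,"ax":0,"ay":0,"az":0},{"dx":-30.6,"dy":-24.1,"dz":0,"ax":0,"ay":0,"az":0},{"dx":-30.6,"dy":-24.1,"dz":0,"ax":0,"ay":0,"az":0},{"dx":-30.6,"dy":-24.1,"dz":0,"ax":0,"ay":0,"az":0},{"dx":-30.6,"dy":-24.1,"dz":0,"ax":0,"ay":0,"az":0},{"dx":-30.6,"dy":-24.1,"dz":0,"ax":0,"ay":0,"az":0},{"dx":-30.6,"dy":-24.1,"dz":0,"ax":0,"ay":0,"az":0},{"dx":0,"dy":0,"dz":0,"ax":0,"ay":0,"az":-6.1},{"dx":0,"dy":0,"dz":0,"ax":0,"ay":0,"az":-6.1},{"dx":0,"dy":0,"dz":0,"ax":0,"ay":0,"az":-6.1},{"dx":0,"dy":0,"dz":0,"ax":0,"ay":0,"az":0},{"dx":0,"dy":0,"dz":0,"ax":0,"ay":0,"az":0},{"dx":0,"dy":0,"dz":0,"ax":0,"ay":0,"az":0}]'
python3 - <<'E'
from h import *;from workcell import bot,optics;import pickle
s=bot.read_state();c=optics.read_camera("wrist");print(s["tool_pos"],s["tcp_rot"],s["time"])
pickle.dump((s,c),open("w1.pkl","wb"));cv2.imwrite("pics/w1c.png",c["img"][:,:,::-1])
E
```

```text
time: 1.75
tool_pos: [0.4698, 0.2509, 0.4047]
tcp_rot: [-0.004, -3.142, 0.0]
wrist_force: [0.1, 0.8, -0.0]
width: 1.003
grip_force: 0.0
[0.469753   0.25090995 0.40466228] [-4.20734012e-03 -3.14158533e+00  6.30339672e-05] 1.75
```

View pics/w1c.png

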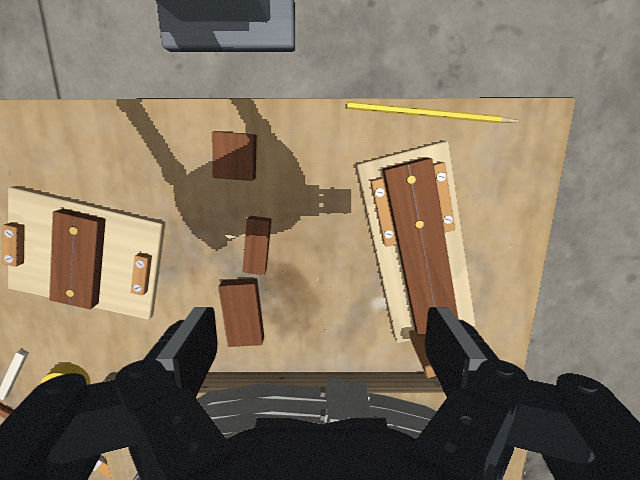

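The wrist view shows the short block at (234,156), an ear at (257,246), the long block at (241,312), the headstock piece at (77,258) and the shaft at (420,240), whose stop is hidden by a finger. I take one clearer view of the heel jig, then compute everything.

```bash
python3 -m jog '[{"dx":-30,"dy":30,"dz":0,"ax":0,"ay":0,"az":0},{"dx":-30,"dy":30,"dz":0,"ax":0,"ay":0,"az":0},{"dx":-30,"dy":30,"dz":0,"ax":0,"ay":0,"az":0},{"dx":-10,"dy":15,"dz":0,"ax":0,"ay":0,"az":0},{"dx":0,"dy":0,"dz":0,"ax":0,"ay":0,"az":0},{"dx":0,"dy":0,"dz":0,"ax":0,"ay":0,"az":0}]'
cat >> h.py <<'E'
def edges(c,s,k,z0,z1,L,W):
    """block silhouette contour -> yaw deg, centre estimates from each pair of edges. L,W in m"""
    C,_=cam(c,s); uv=k.reshape(-1,2)
    P1=plane(c,uv,z1,s)[:,:2];P0=plane(c,uv,z0,s)[:,:2]
    r=cv2.minAreaRect((P1*1e3).astype(np.float32)); b=cv2.boxPoints(r)/1e3
    e=[b[1]-b[0],b[2]-b[1]]; u=max(e,key=np.linalg.norm) if L/W>1.2 else e[0]
    u=u/np.linalg.norm(u); u=u if u[0]>0 else -u
    if L/W<=1.2 and abs(u[1])>.7: u=np.array([-u[1],u[0]]);u=u if u[0]>0 else -u
    v=np.array([-u[1],u[0]]);out=[]
    for n,S in((u,L),(v,W)):
        lim=[]
        for sg in(1,-1):
            h1=(P1@(sg*n)).max();h0=(P0@(sg*n)).max()
            lim.append(sg*(h0 if C[:2]@(sg*n)>h1 else h1))
        out.append((sum(lim)/2,lim[0]-lim[1],S))
    ctr=out[0][0]*u+out[1][0]*v
    print("yaw %.1f"%np.degrees(np.arctan2(u[1],u[0])),"ctr",ctr.round(4),"size mm",[(round(o[1]*1e3,1),round(o[2]*1e3)) for o in out])
    return u,v,ctr
E
python3 - <<'E'
from h import *;from workcell import bot,optics;import pickle
s=bot.read_state();c=optics.read_camera("wrist");print(s["tool_pos"],s["tcp_rot"],s["time"])
pickle.dump((s,c),open("w2.pkl","wb"))
s1,c1=pickle.load(open("w1.pkl","rb"))
hsv=cv2.cvtColor(c1["img"],cv2.COLOR_RGB2HSV)
for p in[(234,152),(262,240),(241,312),(75,250),(92,260),(420,270),(230,320),(270,280),(230,210)]:print(p,hsv[p[1],p[0]])
m=cv2.inRange(hsv,(0,120,20),(14,255,170))
o=np.hstack([cv2.resize(m,(400,300)),cv2.resize(cv2.cvtColor(c["img"],cv2.COLOR_RGB2GRAY),(400,300))])
cv2.imwrite("pics/m.png",o)
E
```

```text
time: 2.3
tool_pos: [0.5683, 0.3551, 0.4038]
tcp_rot: [0.0, -3.14, 0.002]
wrist_force: [-0.1, 0.2, 0.4]
width: 1.0
grip_force: 0.0
[0.56832317 0.35507213 0.40377133] [ 3.07524946e-05 -3.14017274e+00  1.57442832e-03] 2.3
(234, 152) [ 12 185  62]
(262, 240) [ 12 147 139]
(241, 312) [ 11 142 131]
(75, 250) [ 11 155 132]
(92, 260) [ 11 135 145]
(420, 270) [ 12 150 138]
(230, 320) [ 11 150 126]
(270, 280) [ 18  99 144]
(230, 210) [14 87 94]
```

View pics/m.png

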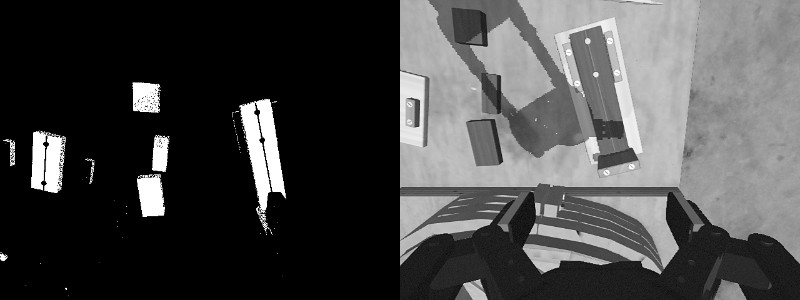

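The mask isolates the dark parts cleanly. In the new view the whole heel jig is visible, with the shaft at about (600,85) and the stop at about (617,165) in the half-size right panel.

Run:
```python
from h import *;import pickle
def mask(c,lo=(0,110,15),hi=(14,255,175)):
    m=cv2.inRange(cv2.cvtColor(c["img"],cv2.COLOR_RGB2HSV),lo,hi)
    m=cv2.morphologyEx(m,cv2.MORPH_CLOSE,np.ones((7,7)));return cv2.morphologyEx(m,cv2.MORPH_OPEN,np.ones((5,5)))
def at(c,m,p):
    K_=cv2.findContours(m,cv2.RETR_EXTERNAL,cv2.CHAIN_APPROX_NONE)[0]
    return max([k for k in K_ if cv2.pointPolygonTest(k,p,False)>=0],key=cv2.contourArea)
for f,pts in(("w1.pkl",dict(short=(234,152),ear=(257,246),long=(241,312),head=(77,250))),("w2.pkl",dict(short=(175,65),ear=(228,230),long=(210,360)))):
    s,c=pickle.load(open(f,"rb"));
    if f=="w2.pkl":
        pts=dict(short=(110,42),ear=(145,145),long=(133,228))
    m=mask(c)
    for n,p in pts.items():
        L,W,z0,z1=dict(short=(.044,.04,0,.018),ear=(.06,.024,0,.016),long=(.076,.04,0,.018),head=(.1,.044,.012,.028))[n]
        print(f,n,end=" ")
        try: edges(c,s,at(c,m,p),z0,z1,L,W)
        except Exception as e: print("fail",e)
s,c=pickle.load(open("w2.pkl","rb"))
# headstock base plywood in w1, heel base in w2
hsv=cv2.cvtColor(c["img"],cv2.COLOR_RGB2HSV)
for p in[(295,75),(370,190),(372,240),(312,120),(250,40),(340,240),(330,205),(334,255),(325,262),(345,252)]:print(p,hsv[p[1],p[0]])
cv2.imwrite("pics/heel.png",cv2.resize(c["img"][20:300,220:420],None,fx=2.1,fy=2.1,interpolation=2)[:,:,::-1])
```

```text
w1.pkl short yaw -5.1 ctr [0.4139 0.1643] size mm [(np.float64(43.9), 44), (np.float64(39.1), 40)]
w1.pkl ear yaw -5.9 ctr [0.5514 0.1639] size mm [(np.float64(151.6), 60), (np.float64(49.1), 24)]
w1.pkl long yaw -5.9 ctr [0.5508 0.1642] size mm [(np.float64(150.3), 76), (np.float64(48.6), 40)]
w1.pkl head yaw -14.5 ctr [ 0.5189 -0.0059] size mm [(np.float64(98.7), 100), (np.float64(41.7), 44)]
w2.pkl short yaw -4.0 ctr [0.4138 0.1639] size mm [(np.float64(43.5), 44), (np.float64(38.9), 40)]
w2.pkl ear yaw -7.4 ctr [0.5067 0.1809] size mm [(np.float64(59.6), 60), (np.float64(22.6), 24)]
w2.pkl long yaw 3.5 ctr [0.586 0.16 ] size mm [(np.float64(75.3), 76), (np.float64(38.0), 40)]
(295, 75) [ 11 141 157]
(370, 190) [ 20  59 252]
(372, 240) [ 13 153  80]
(312, 120) [ 24 108 255]
(250, 40) [ 19  77 210]
(340, 240) [ 11 134 152]
(330, 205) [ 10 143  82]
(334, 255) [ 14 133  88]
(325, 262) [ 13 136  88]
(345, 252) [ 12 123  87]
```

View pics/heel.png

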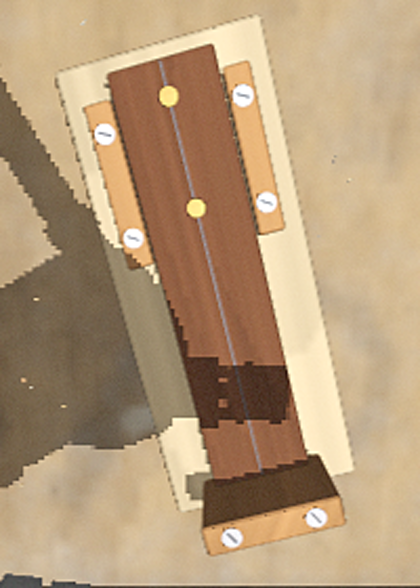

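The enlarged view gives crop pixels for the heel jig: the shaft's near corners are (108,77) and (214,45), the centre line runs (161,62)–(261,471), the stop foot line is (206,480)–(317,456), and the base corners are (57,73), (259,15), (354,470) and (181,512).

Run:
```python
from h import *;import pickle
s,c=pickle.load(open("w2.pkl","rb"))
w=lambda p,z:plane(c,np.array(p)/2.1+[220,20],z,s)[0,:2]
A,B=w((161,62),.03),w((261,471),.03); u=(B-A)/np.linalg.norm(B-A)
print("line",A.round(4),B.round(4),"len",np.linalg.norm(B-A),"yaw",np.degrees(np.arctan2(u[1],u[0])))
v=np.array([-u[1],u[0]])
q=[w(p,.012) for p in((57,73),(259,15),(354,470),(181,512))]
print("base corners rel B along/across mm",[((np.array([(p-B)@u,(p-B)@v]))*1e3).round(1) for p in q])
for n,p in(("nearL",(108,77)),("nearR",(214,45)),("footL",(206,480)),("footR",(317,456))):print(n,np.array([(w(p,.03)-B)@u,(w(p,.03)-B)@v]).round(4)*1e3)
# stop top: face edge line & outer edge at z=.08
for n,p in(("faceTopL",(204,527)),("faceTopR",(340,494)),("outL",(209,555)),("outR",(345,522))):print(n,np.array([(w(p,.08)-B)@u,(w(p,.08)-B)@v]).round(4)*1e3)
print("unit",u)
```

```text
line [0.4223 0.3328] [0.5973 0.3772] len 0.1805319360234076 yaw 14.244414138696525
base corners rel B along/across mm [array([-191.3,  -44.9]), array([-191.4,   44.8]), array([16.5, 45.2]), array([ 16.9, -44.7])]
nearL [-180.5  -22.6]
nearR [-181.2   22.6]
footL [ -2.1 -26.6]
footR [-0.7 27.4]
faceTopL [  2.4 -28.1]
faceTopR [ 2.1 29.7]
outL [ 15.2 -29.2]
outR [14.6 29.3]
unit [0.9692549 0.2460588]
```

Heel jig: origin (0.5117, 0.3555), yaw 14.24°. Head jig: origin (0.5189, -0.0059), yaw -14.5°. The sizes agree to about 2 mm. I start with the long block.

```bash
cat >> h.py <<'E'
def heel(x,y=0): a=np.radians(14.24);return np.array([.5117,.3555])+x*np.array([np.cos(a),np.sin(a)])+y*np.array([-np.sin(a),np.cos(a)])
def head(x,y): a=np.radians(-14.5);return np.array([.5189,-.0059])+x*np.array([np.cos(a),np.sin(a)])+y*np.array([-np.sin(a),np.cos(a)])
E
python3 - <<'E'
from h import *;from workcell import bot
s=bot.read_state();goto(s,.586,.160,.275,93.5);print(heel(.0485),heel(.0565),heel(.0645),head(0,.0405),head(0,-.0405))
E
```

```text
shift [ -18.4 -194.1  129.2] yaw_y 89.98 q6 -60 az -3.52 tilt_fix ax -0.07 ay -0.09
[0.55870978 0.36743023] [0.56646397 0.3693981 ] [0.57421816 0.37136598] [0.52904039 0.03330998] [ 0.50875961 -0.04510998]
```

```bash
python3 -m jog '[{"dx":-2.6,"dy":-27.7,"dz":18.5,"ax":0,"ay":0,"az":0},{"dx":-2.6,"dy":-27.7,"dz":18.5,"ax":0,"ay":0,"az":0},{"dx":-2.6,"dy":-27.7,"dz":18.5,"ax":0,"ay":0,"az":0},{"dx":-2.6,"dy":-27.7,"dz":18.5,"ax":0,"ay":0,"az":0},{"dx":-2.6,"dy":-27.7,"dz":18.5,"ax":0,"ay":0,"az":0},{"dx":-2.6,"dy":-27.7,"dz":18.5,"ax":0,"ay":0,"az":0},{"dx":-2.8,"dy":-27.9,"dz":18.5,"ax":0,"ay":0,"az":-3.5},{"dx":0,"dy":0,"dz":0,"ax":0,"ay":0,"az":0},{"dx":0,"dy":0,"dz":0,"ax":0,"ay":0,"az":0},{"dx":0,"dy":0,"dz":0,"ax":0,"ay":0,"az":0}]'
python3 - <<'E'
from h import *;from workcell import bot
s=bot.read_state();goto(s,.586,.160,.175,93.5)
E
```

```text
time: 3.18
tool_pos: [0.5861, 0.1596, 0.276]
tcp_rot: [-0.092, 3.14, 0.001]
wrist_force: [0.1, 0.2, -0.0]
width: 1.003
grip_force: 0.0
shift [  0.2   0.3 101. ] yaw_y 93.36 q6 -80 az -0.14 tilt_fix ax 0.03 ay 0.04
```

```bash
python3 -m jog '[{"dx":0,"dy":0,"dz":25,"ax":0,"ay":0,"az":0},{"dx":0,"dy":0,"dz":25,"ax":0,"ay":0,"az":0},{"dx":0,"dy":0,"dz":25,"ax":0,"ay":0,"az":0},{"dx":0,"dy":0,"dz":15,"ax":0,"ay":0,"az":0},{"dx":0,"dy":0,"dz":8,"ax":0,"ay":0,"az":0},{"dx":0,"dy":0,"dz":3,"ax":0,"ay":0,"az":0},{"dx":0,"dy":0,"dz":0,"ax":0,"ay":0,"az":0},{"dx":0,"dy":0,"dz":0,"ax":0,"ay":0,"az":0}]'
python3 -m jog '[{"dx":0,"dy":0,"dz":0,"ax":0,"ay":0,"az":0},{"dx":0,"dy":0,"dz":0,"ax":0,"ay":0,"az":0},{"dx":0,"dy":0,"dz":0,"ax":0,"ay":0,"az":0},{"dx":0,"dy":0,"dz":0,"ax":0,"ay":0,"az":0},{"dx":0,"dy":0,"dz":0,"ax":0,"ay":0,"az":0},{"dx":0,"dy":0,"dz":0,"ax":0,"ay":0,"az":0},{"dx":0,"dy":0,"dz":0,"ax":0,"ay":0,"az":0},{"dx":0,"dy":0,"dz":0,"ax":0,"ay":0,"az":0}]' 0 50
```

```text
time: 3.85
tool_pos: [0.5874, 0.1607, 0.1758]
tcp_rot: [-0.096, 3.138, 0.001]
wrist_force: [-0.1, 0.9, -0.0]
width: 1.0
grip_force: 0.0
time: 4.52
tool_pos: [0.5872, 0.1601, 0.1752]
tcp_rot: [-0.095, 3.138, 0.001]
wrist_force: [-0.5, 0.7, 6.3]
width: 0.455
grip_force: 53.0
```

```bash
python3 -m jog '[{"dx":0,"dy":0,"dz":-10,"ax":0,"ay":0,"az":0},{"dx":0,"dy":0,"dz":-30,"ax":0,"ay":0,"az":0},{"dx":0,"dy":0,"dz":-40,"ax":0,"ay":0,"az":0},{"dx":0,"dy":0,"dz":-40,"ax":0,"ay":0,"az":0},{"dx":0,"dy":0,"dz":0,"ax":0,"ay":0,"az":0},{"dx":0,"dy":0,"dz":0,"ax":0,"ay":0,"az":0}]'
python3 - <<'E'
from h import *;from workcell import bot
s=bot.read_state();goto(s,*heel(.0495),.295,104.24)
E
```

```text
time: 5.02
tool_pos: [0.588, 0.1603, 0.2984]
tcp_rot: [-0.095, 3.133, 0.002]
wrist_force: [0.3, 0.3, -0.9]
width: 0.456
grip_force: 52.4
shift [ 15.7 208.7   3.5] yaw_y 93.48 q6 -81 az -10.76 tilt_fix ax 0.07 ay 0.42
```

```bash
python3 -m jog '[{"dx":1.7,"dy":23.2,"dz":0.4,"ax":0,"ay":0,"az":0},{"dx":1.7,"dy":23.2,"dz":0.4,"ax":0,"ay":0,"az":0},{"dx":1.7,"dy":23.2,"dz":0.4,"ax":0,"ay":0,"az":0},{"dx":1.7,"dy":23.2,"dz":0.4,"ax":0,"ay":0,"az":0},{"dx":1.7,"dy":23.2,"dz":0.4,"ax":0,"ay":0,"az":0},{"dx":1.7,"dy":23.2,"dz":0.4,"ax":0,"ay":0,"az":0},{"dx":1.7,"dy":23.2,"dz":0.4,"ax":0,"ay":0,"az":0},{"dx":1.7,"dy":23.2,"dz":0.4,"ax":0,"ay":0,"az":0},{"dx":1.7,"dy":23.2,"dz":0.3,"ax":0,"ay":0,"az":0},{"dx":0,"dy":0,"dz":0,"ax":0,"ay":0,"az":-5.4},{"dx":0,"dy":0,"dz":0,"ax":0,"ay":0,"az":-5.4},{"dx":0,"dy":0,"dz":0,"ax":0,"ay":0,"az":0},{"dx":0,"dy":0,"dz":0,"ax":0,"ay":0,"az":0},{"dx":0,"dy":0,"dz":0,"ax":0,"ay":0,"az":0}]'
python3 - <<'E'
from h import *;from workcell import bot,optics
s=bot.read_state();goto(s,*heel(.0495),.207,104.24)
cv2.imwrite("pics/hold1.png",optics.read_camera("wrist")["img"][:,:,::-1])
E
```

```text
time: 6.18
tool_pos: [0.5583, 0.367, 0.2894]
tcp_rot: [0.386, -3.116, 0.002]
wrist_force: [0.3, 0.7, -0.7]
width: 0.455
grip_force: 52.3
shift [-1.7  0.4 82.4] yaw_y 104.13 q6 -73 az -0.11 tilt_fix ax -0.04 ay -0.13
```

View pics/hold1.png

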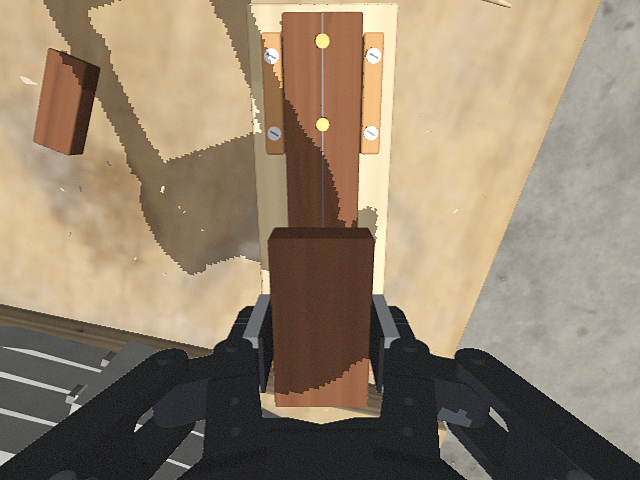

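The long block is held squarely and lines up with the shaft: block centre column is about 321, shaft line 322. Lowering it.

```bash
python3 -m jog '[{"dx":-1.7,"dy":0.4,"dz":20,"ax":0,"ay":0,"az":0},{"dx":0,"dy":0,"dz":25,"ax":0,"ay":0,"az":0},{"dx":0,"dy":0,"dz":20,"ax":0,"ay":0,"az":0},{"dx":0,"dy":0,"dz":12,"ax":0,"ay":0,"az":0},{"dx":0,"dy":0,"dz":4,"ax":0,"ay":0,"az":0},{"dx":0,"dy":0,"dz":0,"ax":0,"ay":0,"az":0},{"dx":0,"dy":0,"dz":0,"ax":0,"ay":0,"az":0}]'
python3 -m jog '[{"dx":0,"dy":0,"dz":1.5,"ax":0,"ay":0,"az":0},{"dx":0,"dy":0,"dz":0,"ax":0,"ay":0,"az":0},{"dx":0,"dy":0,"dz":0,"ax":0,"ay":0,"az":0}]'
python3 - <<'E'
from h import *;from workcell import bot,optics
s=bot.read_state();goto(s,*heel(.0495),.2052,104.24)
E
```

```text
time: 6.82
tool_pos: [0.5607, 0.3684, 0.2104]
tcp_rot: [-0.389, 3.117, 0.001]
wrist_force: [0.4, 0.5, 0.1]
width: 0.455
grip_force: 52.3
time: 7.07
tool_pos: [0.5607, 0.3686, 0.2095]
tcp_rot: [-0.39, 3.115, 0.001]
wrist_force: [0.6, -0.8, -0.4]
width: 0.455
grip_force: 52.3
shift [ 1.2 -0.7  4.3] yaw_y 104.27 q6 -73 az 0.03 tilt_fix ax 0.03 ay 0.11
```

```bash
python3 -m jog '[{"dx":0.6,"dy":-0.7,"dz":1.5,"ax":0,"ay":0,"az":0},{"dx":0,"dy":0,"dz":1,"ax":0,"ay":0,"az":0},{"dx":0,"dy":0,"dz":1,"ax":0,"ay":0,"az":0},{"dx":0,"dy":0,"dz":0.8,"ax":0,"ay":0,"az":0},{"dx":0,"dy":0,"dz":0,"ax":0,"ay":0,"az":0},{"dx":0,"dy":0,"dz":0,"ax":0,"ay":0,"az":0},{"dx":0,"dy":0,"dz":0,"ax":0,"ay":0,"az":0}]'
```

```text
time: 7.65
tool_pos: [0.5599, 0.3675, 0.2052]
tcp_rot: [-0.39, 3.117, -0.0]
wrist_force: [-2.8, -1.8, 6.5]
width: 0.453
grip_force: 53.2
```

Contact at 6.5 N, at the expected height. I release and retreat upward.

```bash
python3 -m jog '[{"dx":0,"dy":0,"dz":0,"ax":0,"ay":0,"az":0},{"dx":0,"dy":0,"dz":0,"ax":0,"ay":0,"az":0},{"dx":0,"dy":0,"dz":0,"ax":0,"ay":0,"az":0},{"dx":0,"dy":0,"dz":0,"ax":0,"ay":0,"az":0},{"dx":0,"dy":0,"dz":0,"ax":0,"ay":0,"az":0},{"dx":0,"dy":0,"dz":-20,"ax":0,"ay":0,"az":0},{"dx":0,"dy":0,"dz":-35,"ax":0,"ay":0,"az":0},{"dx":0,"dy":0,"dz":-40,"ax":0,"ay":0,"az":0},{"dx":0,"dy":0,"dz":-40,"ax":0,"ay":0,"az":0},{"dx":0,"dy":0,"dz":-40,"ax":0,"ay":0,"az":0},{"dx":0,"dy":0,"dz":0,"ax":0,"ay":0,"az":0},{"dx":0,"dy":0,"dz":0,"ax":0,"ay":0,"az":0},{"dx":0,"dy":0,"dz":0,"ax":0,"ay":0,"az":0}]' 1
python3 - <<'E'
from h import *;from workcell import bot,optics;import pickle
s=bot.read_state();c=optics.read_camera("wrist");pickle.dump((s,c),open("w3.pkl","wb"))
cv2.imwrite("pics/after1.png",c["img"][:,:,::-1])
print(s["tool_pos"]);goto(s,.53,-.26,.405,90)
E
```

```text
time: 8.73
tool_pos: [0.5597, 0.3674, 0.3788]
tcp_rot: [-0.39, 3.117, 0.0]
wrist_force: [0.7, -0.6, -1.0]
width: 1.0
grip_force: 0.0
[0.55965821 0.36740879 0.37880457]
shift [ 183.4 -600.7  -26.2] yaw_y 104.27 q6 -73 az 14.27 tilt_fix ax 0.00 ay 0.01
```

View pics/after1.png

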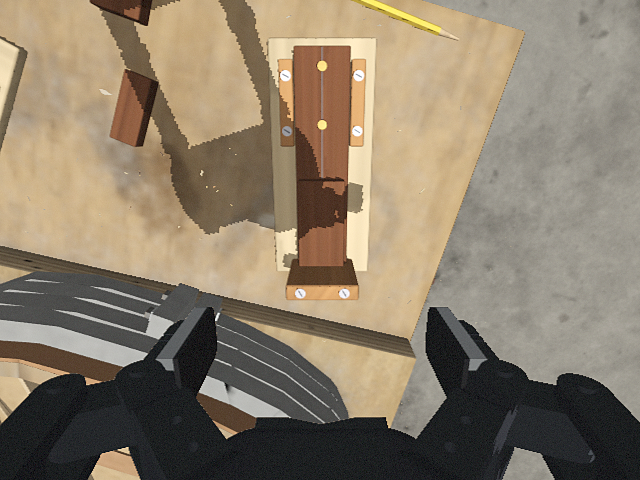

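The long block lies along the shaft against the stop (columns 297–347, shaft centre 322). I check its x numerically and move the camera over to the right bench.

```bash
python3 -m jog '[{"dx":10.8,"dy":-35.3,"dz":-1.5,"ax":0,"ay":0,"az":0},{"dx":10.8,"dy":-35.3,"dz":-1.5,"ax":0,"ay":0,"az":0},{"dx":10.8,"dy":-35.3,"dz":-1.5,"ax":0,"ay":0,"az":0},{"dx":10.8,"dy":-35.3,"dz":-1.5,"ax":0,"ay":0,"az":0},{"dx":10.8,"dy":-35.3,"dz":-1.5,"ax":0,"ay":0,"az":0},{"dx":10.8,"dy":-35.3,"dz":-1.5,"ax":0,"ay":0,"az":0},{"dx":10.8,"dy":-35.3,"dz":-1.5,"ax":0,"ay":0,"az":0},{"dx":10.8,"dy":-35.3,"dz":-1.5,"ax":0,"ay":0,"az":0},{"dx":10.8,"dy":-35.3,"dz":-1.5,"ax":0,"ay":0,"az":0},{"dx":10.8,"dy":-35.3,"dz":-1.5,"ax":0,"ay":0,"az":0},{"dx":10.8,"dy":-35.3,"dz":-1.5,"ax":0,"ay":0,"az":0},{"dx":10.8,"dy":-35.3,"dz":-1.5,"ax":0,"ay":0,"az":0},{"dx":10.8,"dy":-35.3,"dz":-1.5,"ax":0,"ay":0,"az":0},{"dx":10.8,"dy":-35.3,"dz":-1.5,"ax":0,"ay":0,"az":0},{"dx":10.8,"dy":-35.3,"dz":-1.5,"ax":0,"ay":0,"az":0},{"dx":10.8,"dy":-35.3,"dz":-1.5,"ax":0,"ay":0,"az":0},{"dx":10.8,"dy":-35.3,"dz":-1.5,"ax":0,"ay":0,"az":0},{"dx":0,"dy":0,"dz":0,"ax":0,"ay":0,"az":7},{"dx":0,"dy":0,"dz":0,"ax":0,"ay":0,"az":7},{"dx":0,"dy":0,"dz":0,"ax":0,"ay":0,"az":0}]'
python3 -m jog '[{"dx":0,"dy":0,"dz":0,"ax":0,"ay":0,"az":0},{"dx":0,"dy":0,"dz":0,"ax":0,"ay":0,"az":0}]'
python3 - <<'E'
from h import *;from workcell import bot,optics;import pickle
s3,c3=pickle.load(open("w3.pkl","rb"))
a=np.radians(14.24);u=np.array([np.cos(a),np.sin(a)]);v=np.array([-u[1],u[0]])
for p,z in(((322,181),.048),((297,225),.048),((347,225),.048),((322,180),.048),((322,261),.048),((322,287),.08),((322,300),.08)):
    w=plane(c3,p,z,s3)[0,:2]-[.5117,.3555];print(p,(np.array([w@u,w@v])*1e3).round(1))
s=bot.read_state();c=optics.read_camera("wrist");pickle.dump((s,c),open("w4.pkl","wb"))
print(s["tool_pos"],s["tcp_rot"])
cv2.imwrite("pics/right.png",c["img"][:,:,::-1])
E
```

```text
time: 10.45
tool_pos: [0.529, -0.2601, 0.4012]
tcp_rot: [-0.0, -3.137, -0.004]
wrist_force: [0.0, 0.5, -0.4]
width: 1.001
grip_force: 0.0
time: 10.62
tool_pos: [0.5296, -0.2589, 0.4027]
tcp_rot: [0.013, -3.139, -0.002]
wrist_force: [-0.6, 0.2, -0.1]
width: 0.996
grip_force: 0.0
(322, 181) [10.6 -0.2]
(297, 225) [ 48.3 -21.7]
(347, 225) [48.2 21.5]
(322, 180) [ 9.8 -0.2]
(322, 261) [81.2 -0. ]
(322, 287) [92.2 -0.1]
(322, 300) [ 1.038e+02 -1.000e-01]
[ 0.52961852 -0.2588648   0.40267314] [ 1.29653845e-02 -3.13897932e+00 -2.23808253e-03]
```

View pics/right.png

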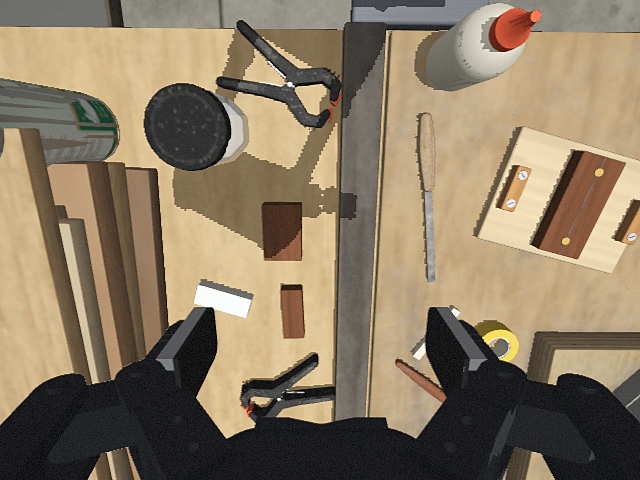

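Long block: near end at 10.6 mm, so its centre is at x≈48.6, y≈0. In this view the mid block is at (282,231), the second dark ear at (292,311) and the white look-alike at (223,299), which I leave. The headstock piece is at (580,203).

```bash
cat >> h.py <<'E'
def mask(c,lo=(0,110,15),hi=(14,255,175)):
    m=cv2.inRange(cv2.cvtColor(c["img"],cv2.COLOR_RGB2HSV),lo,hi)
    m=cv2.morphologyEx(m,cv2.MORPH_CLOSE,np.ones((3,3)));return cv2.morphologyEx(m,cv2.MORPH_OPEN,np.ones((3,3)))
def at(m,p):
    return max([k for k in cv2.findContours(m,cv2.RETR_EXTERNAL,cv2.CHAIN_APPROX_NONE)[0] if cv2.pointPolygonTest(k,p,False)>=0],key=cv2.contourArea)
E
python3 - <<'E'
from h import *;from workcell import bot;import pickle
s,c=pickle.load(open("w4.pkl","rb"));m=mask(c)
for n,p,a in(("mid",(282,235),(0,.018,.06,.04)),("ear",(292,315),(0,.016,.06,.024)),("head",(575,215),(.012,.028,.1,.044))):
    print(n,end=" ")
    try:
        u,v,ctr=edges(c,s,at(m,p),*a)
        if n=="mid":goto(bot.read_state(),*ctr,.275,np.degrees(np.arctan2(v[1],v[0])))
    except Exception as e:print("fail",e)
E
```

```text
mid yaw 0.5 ctr [ 0.55   -0.2994] size mm [(np.float64(58.1), 60), (np.float64(38.8), 40)]
shift [-20.1 -40.9 128.1] yaw_y 90.46 q6 -119 az -0.03 tilt_fix ax 0.06 ay -0.11
ear yaw 2.4 ctr [ 0.6437 -0.2904] size mm [(np.float64(58.1), 60), (np.float64(23.0), 24)]
head yaw -14.3 ctr [ 0.5184 -0.0059] size mm [(np.float64(99.4), 100), (np.float64(41.8), 44)]
```

```bash
python3 -m jog '[{"dx":-5,"dy":-10.2,"dz":30,"ax":0,"ay":0,"az":0},{"dx":-5,"dy":-10.2,"dz":30,"ax":0,"ay":0,"az":0},{"dx":-5,"dy":-10.2,"dz":30,"ax":0,"ay":0,"az":0},{"dx":-5,"dy":-10.2,"dz":38,"ax":0,"ay":0,"az":0},{"dx":0,"dy":0,"dz":30,"ax":0,"ay":0,"az":0},{"dx":0,"dy":0,"dz":0,"ax":0,"ay":0,"az":0},{"dx":0,"dy":0,"dz":0,"ax":0,"ay":0,"az":0},{"dx":0,"dy":0,"dz":0,"ax":0,"ay":0,"az":0}]'
python3 - <<'E'
from h import *;from workcell import bot
goto(bot.read_state(),.55,-.2994,.175,90.5)
E
```

```text
time: 11.33
tool_pos: [0.5508, -0.2999, 0.2479]
tcp_rot: [-0.01, 3.14, -0.001]
wrist_force: [0.8, -0.0, 1.1]
width: 0.997
grip_force: 0.0
shift [ 0.9  0.5 72.9] yaw_y 90.36 q6 -121 az -0.14 tilt_fix ax -0.05 ay 0.09
```

```bash
python3 -m jog '[{"dx":0.9,"dy":0.5,"dz":25,"ax":0,"ay":0,"az":0},{"dx":0,"dy":0,"dz":25,"ax":0,"ay":0,"az":0},{"dx":0,"dy":0,"dz":15,"ax":0,"ay":0,"az":0},{"dx":0,"dy":0,"dz":6,"ax":0,"ay":0,"az":0},{"dx":0,"dy":0,"dz":1.5,"ax":0,"ay":0,"az":0},{"dx":0,"dy":0,"dz":0,"ax":0,"ay":0,"az":0},{"dx":0,"dy":0,"dz":0,"ax":0,"ay":0,"az":0}]'
python3 -m jog '[{"dx":0,"dy":0,"dz":0,"ax":0,"ay":0,"az":0},{"dx":0,"dy":0,"dz":0,"ax":0,"ay":0,"az":0},{"dx":0,"dy":0,"dz":0,"ax":0,"ay":0,"az":0},{"dx":0,"dy":0,"dz":0,"ax":0,"ay":0,"az":0},{"dx":0,"dy":0,"dz":0,"ax":0,"ay":0,"az":0},{"dx":0,"dy":0,"dz":0,"ax":0,"ay":0,"az":0},{"dx":0,"dy":0,"dz":0,"ax":0,"ay":0,"az":0},{"dx":0,"dy":0,"dz":0,"ax":0,"ay":0,"az":0}]' 0 50
```

```text
time: 11.92
tool_pos: [0.5504, -0.3001, 0.1764]
tcp_rot: [-0.008, 3.138, -0.003]
wrist_force: [0.2, -0.5, 0.3]
width: 1.0
grip_force: 0.0
time: 12.58
tool_pos: [0.5496, -0.2999, 0.1747]
tcp_rot: [-0.008, 3.14, -0.001]
wrist_force: [0.1, -0.6, 6.5]
width: 0.456
grip_force: 53.0
```

Held at the same height. Lift and carry to the heel jig.

```bash
python3 -m jog '[{"dx":0,"dy":0,"dz":-10,"ax":0,"ay":0,"az":0},{"dx":0,"dy":0,"dz":-30,"ax":0,"ay":0,"az":0},{"dx":0,"dy":0,"dz":-40,"ax":0,"ay":0,"az":0},{"dx":0,"dy":0,"dz":-40,"ax":0,"ay":0,"az":0},{"dx":0,"dy":0,"dz":-30,"ax":0,"ay":0,"az":0},{"dx":0,"dy":0,"dz":0,"ax":0,"ay":0,"az":0},{"dx":0,"dy":0,"dz":0,"ax":0,"ay":0,"az":0}]'
python3 - <<'E'
from h import *;from workcell import bot
goto(bot.read_state(),*heel(.0565),.315,104.24)
E
```

```text
time: 13.17
tool_pos: [0.5499, -0.2999, 0.3272]
tcp_rot: [-0.008, 3.137, -0.004]
wrist_force: [-1.1, 0.4, -1.1]
width: 0.453
grip_force: 52.4
shift [-19.8 669.3  10.4] yaw_y 90.28 q6 -121 az -13.96 tilt_fix ax -0.16 ay 0.27
```

```bash
python3 -m jog '[{"dx":-1.2,"dy":39.4,"dz":0,"ax":0,"ay":0,"az":0},{"dx":-1.2,"dy":39.4,"dz":0,"ax":0,"ay":0,"az":0},{"dx":-1.2,"dy":39.4,"dz":0,"ax":0,"ay":0,"az":0},{"dx":-1.2,"dy":39.4,"dz":0,"ax":0,"ay":0,"az":0},{"dx":-1.2,"dy":39.4,"dz":0,"ax":0,"ay":0,"az":0},{"dx":-1.2,"dy":39.4,"dz":0,"ax":0,"ay":0,"az":0},{"dx":-1.2,"dy":39.4,"dz":0,"ax":0,"ay":0,"az":0},{"dx":-1.2,"dy":39.4,"dz":0,"ax":0,"ay":0,"az":0},{"dx":-1.2,"dy":39.4,"dz":0,"ax":0,"ay":0,"az":0},{"dx":-1.2,"dy":39.4,"dz":0,"ax":0,"ay":0,"az":0},{"dx":-1.2,"dy":39.4,"dz":0,"ax":0,"ay":0,"az":0},{"dx":-1.2,"dy":39.4,"dz":0,"ax":0,"ay":0,"az":0},{"dx":-1.2,"dy":39.4,"dz":0,"ax":0,"ay":0,"az":0},{"dx":-1.2,"dy":39.4,"dz":0,"ax":0,"ay":0,"az":0},{"dx":-1.2,"dy":39.4,"dz":0,"ax":0,"ay":0,"az":0},{"dx":-1.2,"dy":39.4,"dz":0,"ax":0,"ay":0,"az":0},{"dx":-1,"dy":38.9,"dz":0,"ax":0,"ay":0,"az":0},{"dx":0,"dy":0,"dz":0,"ax":0,"ay":0,"az":-7},{"dx":0,"dy":0,"dz":0,"ax":0,"ay":0,"az":-7},{"dx":0,"dy":0,"dz":0,"ax":0,"ay":0,"az":0}]'
python3 -m jog '[{"dx":0,"dy":0,"dz":20,"ax":0,"ay":0,"az":0},{"dx":0,"dy":0,"dz":20,"ax":0,"ay":0,"az":0},{"dx":0,"dy":0,"dz":0,"ax":0,"ay":0,"az":0},{"dx":0,"dy":0,"dz":0,"ax":0,"ay":0,"az":0},{"dx":0,"dy":0,"dz":0,"ax":0,"ay":0,"az":0}]'
python3 - <<'E'
from h import *;from workcell import bot
goto(bot.read_state(),*heel(.0565),.2227,104.24)
E
```

```text
time: 14.83
tool_pos: [0.5649, 0.3704, 0.3206]
tcp_rot: [0.397, -3.111, 0.004]
wrist_force: [-0.8, 0.7, 0.1]
width: 0.457
grip_force: 52.4
time: 15.25
tool_pos: [0.5661, 0.3693, 0.2836]
tcp_rot: [0.387, -3.116, 0.001]
wrist_force: [0.6, -0.3, 0.2]
width: 0.454
grip_force: 52.4
shift [-0.4 -0.  60.9] yaw_y 104.16 q6 -73 az -0.08 tilt_fix ax -0.02 ay -0.07
```

```bash
python3 -m jog '[{"dx":0,"dy":0,"dz":20,"ax":0,"ay":0,"az":0},{"dx":0,"dy":0,"dz":20,"ax":0,"ay":0,"az":0},{"dx":0,"dy":0,"dz":12,"ax":0,"ay":0,"az":0},{"dx":0,"dy":0,"dz":4,"ax":0,"ay":0,"az":0},{"dx":0,"dy":0,"dz":0,"ax":0,"ay":0,"az":0},{"dx":0,"dy":0,"dz":0,"ax":0,"ay":0,"az":0},{"dx":0,"dy":0,"dz":0,"ax":0,"ay":0,"az":0}]'
python3 - <<'E'
from h import *;from workcell import bot
goto(bot.read_state(),*heel(.0565),.2227,104.24)
E
```

```text
time: 15.83
tool_pos: [0.5668, 0.3702, 0.2295]
tcp_rot: [-0.39, 3.115, 0.002]
wrist_force: [-0.1, 1.2, -0.2]
width: 0.454
grip_force: 52.4
shift [ 0.6 -0.7  6.8] yaw_y 104.26 q6 -73 az 0.02 tilt_fix ax 0.04 ay 0.13
```

```bash
python3 -m jog '[{"dx":0,"dy":-0.7,"dz":2.5,"ax":0,"ay":0,"az":0},{"dx":0,"dy":0,"dz":1.5,"ax":0,"ay":0,"az":0},{"dx":0,"dy":0,"dz":1,"ax":0,"ay":0,"az":0},{"dx":0,"dy":0,"dz":1,"ax":0,"ay":0,"az":0},{"dx":0,"dy":0,"dz":0.7,"ax":0,"ay":0,"az":0},{"dx":0,"dy":0,"dz":0,"ax":0,"ay":0,"az":0},{"dx":0,"dy":0,"dz":0,"ax":0,"ay":0,"az":0},{"dx":0,"dy":0,"dz":0,"ax":0,"ay":0,"az":0}]'
```

```text
time: 16.5
tool_pos: [0.5666, 0.3693, 0.2237]
tcp_rot: [-0.39, 3.116, 0.0]
wrist_force: [-3.6, -2.5, 10.7]
width: 0.458
grip_force: 53.7
```

Contact made. I release, rise, and line up over the short block.

```bash
python3 -m jog '[{"dx":0,"dy":0,"dz":-0.3,"ax":0,"ay":0,"az":0},{"dx":0,"dy":0,"dz":0,"ax":0,"ay":0,"az":0},{"dx":0,"dy":0,"dz":0,"ax":0,"ay":0,"az":0},{"dx":0,"dy":0,"dz":0,"ax":0,"ay":0,"az":0},{"dx":0,"dy":0,"dz":0,"ax":0,"ay":0,"az":0},{"dx":0,"dy":0,"dz":-20,"ax":0,"ay":0,"az":0},{"dx":0,"dy":0,"dz":-35,"ax":0,"ay":0,"az":0},{"dx":0,"dy":0,"dz":-40,"ax":0,"ay":0,"az":0},{"dx":0,"dy":0,"dz":-40,"ax":0,"ay":0,"az":0},{"dx":0,"dy":0,"dz":0,"ax":0,"ay":0,"az":0},{"dx":0,"dy":0,"dz":0,"ax":0,"ay":0,"az":0},{"dx":0,"dy":0,"dz":0,"ax":0,"ay":0,"az":0}]' 1
python3 - <<'E'
from h import *;from workcell import bot,optics;import pickle
s=bot.read_state();c=optics.read_camera("wrist");pickle.dump((s,c),open("w5.pkl","wb"))
print(s["tool_pos"]);goto(s,.4139,.1641,.275,85.5)
m=mask(c); a=np.radians(14.24);u=np.array([np.cos(a),np.sin(a)]);v=np.array([-u[1],u[0]])
# mid top-face near edge: column profile along shaft axis
g=cv2.cvtColor(c["img"],cv2.COLOR_RGB2GRAY)[:,312:332].mean(1)
print([(r,round(g[r]-g[r-3])) for r in range(150,330) if abs(g[r]-g[r-3])>10])
cv2.imwrite("pics/mid.png",c["img"][100:400,150:500,::-1])
E
```

```text
time: 17.5
tool_pos: [0.5662, 0.3691, 0.3564]
tcp_rot: [-0.39, 3.117, 0.0]
wrist_force: [0.1, -0.4, -0.2]
width: 1.0
grip_force: 0.0
[0.56617963 0.36908107 0.3563842 ]
shift [ 198.1 -161.1   81.4] yaw_y 104.28 q6 -73 az 18.78 tilt_fix ax 0.00 ay 0.00
[(172, -20), (173, -34), (174, -48), (175, -33), (176, 11), (177, 37), (178, 37), (193, -11), (194, -13), (195, -13), (198, -11), (199, -17), (200, -15), (202, 16), (203, 17), (204, 19), (243, 18), (244, 33), (245, 51), (246, 27), (247, 14), (249, 10), (250, 12), (277, -24), (278, -50), (279, -50), (280, -22), (288, 15), (289, 74), (290, 93), (291, 99), (292, 44), (293, 27), (304, -20), (307, 26), (322, -26), (323, -51), (324, -74), (325, -74), (326, -62), (327, -37)]
```

View pics/mid.png

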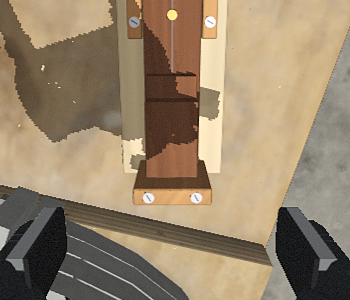

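The mid block sits stepped and squarely on the long one, against the stop. Next, the short block.

```bash
python3 -m jog '[{"dx":24.8,"dy":-20.1,"dz":6,"ax":0,"ay":0,"az":0},{"dx":24.8,"dy":-20.1,"dz":6,"ax":0,"ay":0,"az":0},{"dx":24.8,"dy":-20.1,"dz":6,"ax":0,"ay":0,"az":0},{"dx":24.8,"dy":-20.1,"dz":6,"ax":0,"ay":0,"az":0},{"dx":24.8,"dy":-20.1,"dz":14,"ax":0,"ay":0,"az":0},{"dx":24.8,"dy":-20.1,"dz":14,"ax":0,"ay":0,"az":0},{"dx":24.8,"dy":-20.1,"dz":14,"ax":0,"ay":0,"az":0},{"dx":24.5,"dy":-20.4,"dz":15,"ax":0,"ay":0,"az":0},{"dx":0,"dy":0,"dz":10,"ax":0,"ay":0,"az":6.3},{"dx":0,"dy":0,"dz":10,"ax":0,"ay":0,"az":6.3},{"dx":0,"dy":0,"dz":10,"ax":0,"ay":0,"az":6.2},{"dx":0,"dy":0,"dz":0,"ax":0,"ay":0,"az":0},{"dx":0,"dy":0,"dz":0,"ax":0,"ay":0,"az":0},{"dx":0,"dy":0,"dz":0,"ax":0,"ay":0,"az":0}]'
python3 - <<'E'
from h import *;from workcell import bot;import pickle
goto(bot.read_state(),.4139,.1641,.175,85.5)
s,c=pickle.load(open("w5.pkl","rb"));a=np.radians(14.24);u=np.array([np.cos(a),np.sin(a)]);v=np.array([-u[1],u[0]])
for p in((322,199.5),(295,240),(347,240)):
    w=plane(c,p,.066,s)[0,:2]-[.5117,.3555];print(p,(np.array([w@u,w@v])*1e3).round(1))
E
```

```text
time: 18.72
tool_pos: [0.4137, 0.1641, 0.2448]
tcp_rot: [-0.12, -3.137, 0.001]
wrist_force: [0.3, 1.2, -0.4]
width: 1.001
grip_force: 0.0
shift [-0.3  0.  69.8] yaw_y 85.64 q6 -67 az 0.14 tilt_fix ax -0.05 ay -0.10
(322, 199.5) [25.8 -0.3]
(295, 240) [ 56.6 -20.6]
(347, 240) [56.6 18.7]
```

Mid block: x≈55.8, y≈-0.5, within limits. Now grasp the short block.

```bash
python3 -m jog '[{"dx":-0.3,"dy":0,"dz":25,"ax":0,"ay":0,"az":0},{"dx":0,"dy":0,"dz":22,"ax":0,"ay":0,"az":0},{"dx":0,"dy":0,"dz":15,"ax":0,"ay":0,"az":0},{"dx":0,"dy":0,"dz":6,"ax":0,"ay":0,"az":0},{"dx":0,"dy":0,"dz":1.5,"ax":0,"ay":0,"az":0},{"dx":0,"dy":0,"dz":0,"ax":0,"ay":0,"az":0},{"dx":0,"dy":0,"dz":0,"ax":0,"ay":0,"az":0}]'
python3 -m jog '[{"dx":0,"dy":0,"dz":0,"ax":0,"ay":0,"az":0},{"dx":0,"dy":0,"dz":0,"ax":0,"ay":0,"az":0},{"dx":0,"dy":0,"dz":0,"ax":0,"ay":0,"az":0},{"dx":0,"dy":0,"dz":0,"ax":0,"ay":0,"az":0},{"dx":0,"dy":0,"dz":0,"ax":0,"ay":0,"az":0},{"dx":0,"dy":0,"dz":0,"ax":0,"ay":0,"az":0},{"dx":0,"dy":0,"dz":0,"ax":0,"ay":0,"az":0},{"dx":0,"dy":0,"dz":0,"ax":0,"ay":0,"az":0}]' 0 50
python3 -m jog '[{"dx":0,"dy":0,"dz":-10,"ax":0,"ay":0,"az":0},{"dx":0,"dy":0,"dz":-30,"ax":0,"ay":0,"az":0},{"dx":0,"dy":0,"dz":-40,"ax":0,"ay":0,"az":0},{"dx":0,"dy":0,"dz":-40,"ax":0,"ay":0,"az":0},{"dx":0,"dy":0,"dz":-30,"ax":0,"ay":0,"az":0},{"dx":0,"dy":0,"dz":0,"ax":0,"ay":0,"az":0},{"dx":0,"dy":0,"dz":0,"ax":0,"ay":0,"az":0},{"dx":0,"dy":0,"dz":0,"ax":0,"ay":0,"az":0}]'
python3 - <<'E'
from h import *;from workcell import bot
goto(bot.read_state(),*heel(.0645),.320,104.24)
E
```

```text
time: 19.3
tool_pos: [0.4151, 0.1645, 0.177]
tcp_rot: [0.123, 3.137, 0.001]
wrist_force: [0.1, 0.0, 0.4]
width: 0.997
grip_force: 0.0
time: 19.97
tool_pos: [0.415, 0.1644, 0.1768]
tcp_rot: [0.124, 3.138, 0.001]
wrist_force: [-1.3, -0.3, 5.3]
width: 0.455
grip_force: 51.4
time: 20.63
tool_pos: [0.4138, 0.164, 0.3257]
tcp_rot: [-0.124, -3.139, 0.0]
wrist_force: [-0.6, 0.4, -0.5]
width: 0.459
grip_force: 50.7
shift [-143.5  219.4    5.6] yaw_y 85.48 q6 -67 az -18.76 tilt_fix ax -0.01 ay -0.03
```

```bash
python3 -m jog '[{"dx":-18,"dy":27.5,"dz":0,"ax":0,"ay":0,"az":0},{"dx":-18,"dy":27.5,"dz":0,"ax":0,"ay":0,"az":0},{"dx":-18,"dy":27.5,"dz":0,"ax":0,"ay":0,"az":0},{"dx":-18,"dy":27.5,"dz":0,"ax":0,"ay":0,"az":0},{"dx":-18,"dy":27.5,"dz":0,"ax":0,"ay":0,"az":0},{"dx":-18,"dy":27.5,"dz":0,"ax":0,"ay":0,"az":0},{"dx":-18,"dy":27.5,"dz":0,"ax":0,"ay":0,"az":0},{"dx":-18,"dy":27.5,"dz":0,"ax":0,"ay":0,"az":0},{"dx":0,"dy":0,"dz":10,"ax":0,"ay":0,"az":-6.3},{"dx":0,"dy":0,"dz":10,"ax":0,"ay":0,"az":-6.3},{"dx":0,"dy":0,"dz":10,"ax":0,"ay":0,"az":-6.2},{"dx":0,"dy":0,"dz":0,"ax":0,"ay":0,"az":0},{"dx":0,"dy":0,"dz":0,"ax":0,"ay":0,"az":0},{"dx":0,"dy":0,"dz":0,"ax":0,"ay":0,"az":0}]'
python3 - <<'E'
from h import *;from workcell import bot
goto(bot.read_state(),*heel(.0655),.2428,104.24)
E
```

```text
time: 21.8
tool_pos: [0.5749, 0.3718, 0.2947]
tcp_rot: [0.386, -3.116, 0.002]
wrist_force: [0.3, 1.9, -0.9]
width: 0.456
grip_force: 50.8
shift [-0.3 -0.2 51.9] yaw_y 104.12 q6 -73 az -0.12 tilt_fix ax -0.04 ay -0.13
```

```bash
python3 -m jog '[{"dx":0.4,"dy":-0.2,"dz":20,"ax":0,"ay":0,"az":0},{"dx":0,"dy":0,"dz":15,"ax":0,"ay":0,"az":0},{"dx":0,"dy":0,"dz":8,"ax":0,"ay":0,"az":0},{"dx":0,"dy":0,"dz":3,"ax":0,"ay":0,"az":0},{"dx":0,"dy":0,"dz":0,"ax":0,"ay":0,"az":0},{"dx":0,"dy":0,"dz":0,"ax":0,"ay":0,"az":0},{"dx":0,"dy":0,"dz":0,"ax":0,"ay":0,"az":0}]'
python3 - <<'E'
from h import *;from workcell import bot
goto(bot.read_state(),*heel(.0655),.2428,104.24)
E
```

```text
time: 22.38
tool_pos: [0.5754, 0.372, 0.251]
tcp_rot: [-0.39, 3.116, 0.001]
wrist_force: [0.4, -0.2, -0.1]
width: 0.452
grip_force: 50.7
shift [ 0.3 -0.4  8.2] yaw_y 104.26 q6 -73 az 0.02 tilt_fix ax 0.03 ay 0.09
```

```bash
python3 -m jog '[{"dx":0,"dy":-0.4,"dz":3,"ax":0,"ay":0,"az":0},{"dx":0,"dy":0,"dz":2,"ax":0,"ay":0,"az":0},{"dx":0,"dy":0,"dz":1,"ax":0,"ay":0,"az":0},{"dx":0,"dy":0,"dz":1,"ax":0,"ay":0,"az":0},{"dx":0,"dy":0,"dz":0.6,"ax":0,"ay":0,"az":0},{"dx":0,"dy":0,"dz":0,"ax":0,"ay":0,"az":0},{"dx":0,"dy":0,"dz":0,"ax":0,"ay":0,"az":0},{"dx":0,"dy":0,"dz":0,"ax":0,"ay":0,"az":0}]'
```

```text
time: 23.05
tool_pos: [0.575, 0.3715, 0.2429]
tcp_rot: [-0.39, 3.117, 0.0]
wrist_force: [-2.1, -2.1, 4.6]
width: 0.456
grip_force: 51.2
```

Contact. I release, rise, and turn for the first ear, which is gripped by its ends because the fingers fit beyond the fence that way.

```bash
python3 -m jog '[{"dx":0,"dy":0,"dz":0,"ax":0,"ay":0,"az":0},{"dx":0,"dy":0,"dz":0,"ax":0,"ay":0,"az":0},{"dx":0,"dy":0,"dz":0,"ax":0,"ay":0,"az":0},{"dx":0,"dy":0,"dz":0,"ax":0,"ay":0,"az":0},{"dx":0,"dy":0,"dz":0,"ax":0,"ay":0,"az":0},{"dx":0,"dy":0,"dz":-20,"ax":0,"ay":0,"az":0},{"dx":0,"dy":0,"dz":-35,"ax":0,"ay":0,"az":0},{"dx":0,"dy":0,"dz":-40,"ax":0,"ay":0,"az":0},{"dx":0,"dy":0,"dz":-20,"ax":0,"ay":0,"az":0},{"dx":0,"dy":0,"dz":0,"ax":0,"ay":0,"az":0},{"dx":0,"dy":0,"dz":0,"ax":0,"ay":0,"az":0},{"dx":0,"dy":0,"dz":0,"ax":0,"ay":0,"az":0}]' 1
python3 - <<'E'
from h import *;from workcell import bot,optics;import pickle
s=bot.read_state();c=optics.read_camera("wrist");pickle.dump((s,c),open("w6.pkl","wb"))
goto(s,.5067,.1809,.32,-7.4)
E
```

```text
time: 24.05
tool_pos: [0.5747, 0.3712, 0.3565]
tcp_rot: [0.39, -3.116, 0.001]
wrist_force: [0.1, -0.0, -1.3]
width: 0.997
grip_force: 0.0
shift [ 112.8 -167.7   36.7] yaw_y 104.28 q6 -74 az -68.32 tilt_fix ax -0.02 ay -0.07
```

```bash
python3 -m jog '[{"dx":18.8,"dy":-28,"dz":6,"ax":0,"ay":0,"az":0},{"dx":18.8,"dy":-28,"dz":6,"ax":0,"ay":0,"az":0},{"dx":18.8,"dy":-28,"dz":6,"ax":0,"ay":0,"az":0},{"dx":18.8,"dy":-28,"dz":6,"ax":0,"ay":0,"az":0},{"dx":18.8,"dy":-28,"dz":6,"ax":0,"ay":0,"az":0},{"dx":18.8,"dy":-27.7,"dz":6,"ax":0,"ay":0,"az":0},{"dx":0,"dy":0,"dz":0,"ax":0,"ay":0,"az":7},{"dx":0,"dy":0,"dz":0,"ax":0,"ay":0,"az":7},{"dx":0,"dy":0,"dz":0,"ax":0,"ay":0,"az":7},{"dx":0,"dy":0,"dz":0,"ax":0,"ay":0,"az":7},{"dx":0,"dy":0,"dz":0,"ax":0,"ay":0,"az":7},{"dx":0,"dy":0,"dz":0,"ax":0,"ay":0,"az":7},{"dx":0,"dy":0,"dz":0,"ax":0,"ay":0,"az":7},{"dx":0,"dy":0,"dz":0,"ax":0,"ay":0,"az":7}]'
python3 -m jog '[{"dx":0,"dy":0,"dz":0,"ax":0,"ay":0,"az":7},{"dx":0,"dy":0,"dz":0,"ax":0,"ay":0,"az":7},{"dx":0,"dy":0,"dz":0,"ax":0,"ay":0,"az":7},{"dx":0,"dy":0,"dz":0,"ax":0,"ay":0,"az":7},{"dx":0,"dy":0,"dz":0,"ax":0,"ay":0,"az":7},{"dx":0,"dy":0,"dz":0,"ax":0,"ay":0,"az":7},{"dx":0,"dy":0,"dz":0,"ax":0,"ay":0,"az":7},{"dx":0,"dy":0,"dz":0,"ax":0,"ay":0,"az":6.7},{"dx":0,"dy":0,"dz":0,"ax":0,"ay":0,"az":0},{"dx":0,"dy":0,"dz":0,"ax":0,"ay":0,"az":0},{"dx":0,"dy":0,"dz":0,"ax":0,"ay":0,"az":0}]'
python3 - <<'E'
from h import *;from workcell import bot
s=bot.read_state();goto(s,.5067,.1809,.175,-7.4)
E
```

```text
time: 25.27
tool_pos: [0.5061, 0.1808, 0.319]
tcp_rot: [-1.126, -2.929, 0.004]
wrist_force: [0.3, 0.7, -0.3]
width: 1.003
grip_force: 0.0
time: 26.18
tool_pos: [0.5066, 0.181, 0.3202]
tcp_rot: [-2.357, -2.076, 0.003]
wrist_force: [-0.2, -0.1, -0.0]
width: 1.004
grip_force: 0.0
shift [1.000e-01 4.000e-01 1.452e+02] yaw_y -7.25 q6 24 az 0.15 tilt_fix ax -0.12 ay 0.05
```

```bash
python3 -m jog '[{"dx":0,"dy":0.4,"dz":35,"ax":0,"ay":0,"az":0},{"dx":0,"dy":0,"dz":35,"ax":0,"ay":0,"az":0},{"dx":0,"dy":0,"dz":30,"ax":0,"ay":0,"az":0},{"dx":0,"dy":0,"dz":25,"ax":0,"ay":0,"az":0},{"dx":0,"dy":0,"dz":15,"ax":0,"ay":0,"az":0},{"dx":0,"dy":0,"dz":7,"ax":0,"ay":0,"az":0},{"dx":0,"dy":0,"dz":2,"ax":0,"ay":0,"az":0},{"dx":0,"dy":0,"dz":0,"ax":0,"ay":0,"az":0},{"dx":0,"dy":0,"dz":0,"ax":0,"ay":0,"az":0}]'
python3 -m jog '[{"dx":0,"dy":0,"dz":0,"ax":0,"ay":0,"az":0},{"dx":0,"dy":0,"dz":0,"ax":0,"ay":0,"az":0},{"dx":0,"dy":0,"dz":0,"ax":0,"ay":0,"az":0},{"dx":0,"dy":0,"dz":0,"ax":0,"ay":0,"az":0},{"dx":0,"dy":0,"dz":0,"ax":0,"ay":0,"az":0},{"dx":0,"dy":0,"dz":0,"ax":0,"ay":0,"az":0},{"dx":0,"dy":0,"dz":0,"ax":0,"ay":0,"az":0}]' 0 50
python3 - <<'E'
from h import *;from workcell import bot
s=bot.read_state();goto(s,.5067,.1809,.171,-7.4)
E
```

```text
time: 26.93
tool_pos: [0.5083, 0.1813, 0.1735]
tcp_rot: [2.359, 2.073, 0.003]
wrist_force: [0.4, 0.2, 0.4]
width: 1.002
grip_force: 0.0
time: 27.52
tool_pos: [0.5085, 0.1814, 0.1742]
tcp_rot: [2.359, 2.072, 0.005]
wrist_force: [-0.6, -0.5, 5.4]
width: 0.684
grip_force: 54.6
shift [-0.7 -1.7  3.1] yaw_y -7.42 q6 24 az -0.02 tilt_fix ax 0.17 ay -0.08
```

```bash
python3 -m jog '[{"dx":0,"dy":0,"dz":-10,"ax":0,"ay":0,"az":0},{"dx":0,"dy":0,"dz":-30,"ax":0,"ay":0,"az":0},{"dx":0,"dy":0,"dz":-40,"ax":0,"ay":0,"az":0},{"dx":0,"dy":0,"dz":-20,"ax":0,"ay":0,"az":0},{"dx":0,"dy":0,"dz":0,"ax":0,"ay":0,"az":0},{"dx":0,"dy":0,"dz":0,"ax":0,"ay":0,"az":0},{"dx":0,"dy":0,"dz":0,"ax":0,"ay":0,"az":0}]'
python3 - <<'E'
from h import *;from workcell import bot
s=bot.read_state();goto(s,*head(0,.0405),.275,-14.4)
E
```

```text
time: 28.1
tool_pos: [0.5069, 0.1809, 0.2721]
tcp_rot: [-2.36, -2.073, 0.001]
wrist_force: [0.2, 0.1, -0.6]
width: 0.688
grip_force: 53.9
shift [-143.5   41.    -2.8] yaw_y -7.42 q6 24 az 6.98 tilt_fix ax -0.03 ay 0.02
```

```bash
python3 -m jog '[{"dx":-28.6,"dy":8.2,"dz":0,"ax":0,"ay":0,"az":0},{"dx":-28.6,"dy":8.2,"dz":0,"ax":0,"ay":0,"az":0},{"dx":-28.6,"dy":8.2,"dz":0,"ax":0,"ay":0,"az":0},{"dx":-28.6,"dy":8.2,"dz":0,"ax":0,"ay":0,"az":0},{"dx":-28.6,"dy":8.2,"dz":0,"ax":0,"ay":0,"az":0},{"dx":0,"dy":0,"dz":0,"ax":0,"ay":0,"az":7},{"dx":0,"dy":0,"dz":20,"ax":0,"ay":0,"az":0},{"dx":0,"dy":0,"dz":0,"ax":0,"ay":0,"az":0},{"dx":0,"dy":0,"dz":0,"ax":0,"ay":0,"az":0},{"dx":0,"dy":0,"dz":0,"ax":0,"ay":0,"az":0}]'
python3 - <<'E'
from h import *;from workcell import bot,optics
s=bot.read_state();goto(s,*head(0,.0405),.1862,-14.4)
cv2.imwrite("pics/ear1.png",optics.read_camera("wrist")["img"][:,:,::-1])
E
```

```text
time: 28.93
tool_pos: [0.5289, 0.0342, 0.2513]
tcp_rot: [-2.481, -1.925, 0.004]
wrist_force: [0.1, -0.3, 0.1]
width: 0.688
grip_force: 53.9
shift [-0.7  0.5 65.1] yaw_y -14.38 q6 15 az 0.02 tilt_fix ax -0.17 ay 0.04
```

View pics/ear1.png

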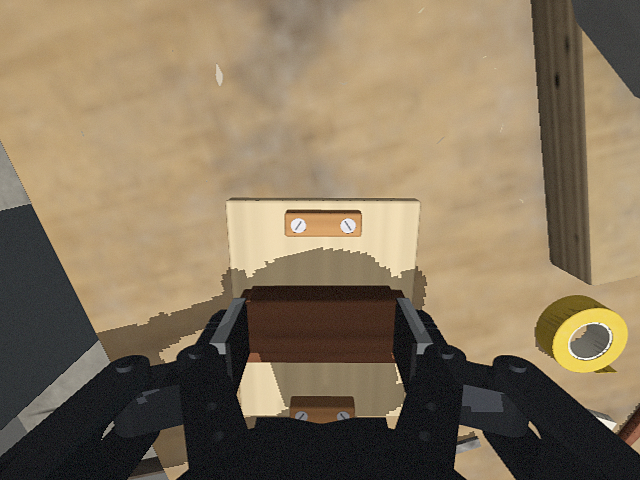

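The ear is held level and centred on the fence (ear columns 245–398, fence centre 323). I check the fence inner face numerically and lower.

```bash
python3 -m jog '[{"dx":-0.7,"dy":0.5,"dz":20,"ax":0,"ay":0,"az":0},{"dx":0,"dy":0,"dz":18,"ax":0,"ay":0,"az":0},{"dx":0,"dy":0,"dz":10,"ax":0,"ay":0,"az":0},{"dx":0,"dy":0,"dz":0,"ax":0,"ay":0,"az":0},{"dx":0,"dy":0,"dz":0,"ax":0,"ay":0,"az":0}]'
python3 - <<'E'
from h import *;from workcell import bot,optics
s=bot.read_state();goto(s,*head(0,.0405),.1862,-14.4)
c=optics.read_camera("wrist");a=np.radians(-14.5);u=np.array([np.cos(a),np.sin(a)]);v=np.array([-u[1],u[0]])
hsv=cv2.cvtColor(c["img"],cv2.COLOR_RGB2HSV)
m=cv2.inRange(hsv,(5,120,150),(16,255,255));k=[k for k in cv2.findContours(m,0,1)[0] if cv2.contourArea(k)>600]
for q in k:
    x,y,w,h=cv2.boundingRect(q)
    for p in((x,y+h/2),(x+w,y+h/2),(x+w/2,y),(x+w/2,y+h)):
        P=plane(c,p,.024,s)[0,:2]-[.5189,-.0059];print(p,(np.array([P@u,P@v])*1e3).round(1))
E
```

```text
time: 29.4
tool_pos: [0.5298, 0.0335, 0.2042]
tcp_rot: [-2.481, -1.925, 0.001]
wrist_force: [0.0, 0.8, 1.0]
width: 0.684
grip_force: 53.9
shift [-0.3 -0.6 18. ] yaw_y -14.38 q6 15 az 0.02 tilt_fix ax -0.07 ay 0.02
(271, 249.5) [-21.7  66.1]
(371, 249.5) [22.2 66.2]
(321.0, 235) [ 0.2 72.8]
(321.0, 264) [ 0.2 59.4]
```

Fence x is ±22 and its inner face is at 59.4, an excellent match. Lower to contact.

```bash
python3 -m jog '[{"dx":-0.3,"dy":-0.6,"dz":8,"ax":0,"ay":0,"az":0},{"dx":0,"dy":0,"dz":4,"ax":0,"ay":0,"az":0},{"dx":0,"dy":0,"dz":2,"ax":0,"ay":0,"az":0},{"dx":0,"dy":0,"dz":1,"ax":0,"ay":0,"az":0},{"dx":0,"dy":0,"dz":1,"ax":0,"ay":0,"az":0},{"dx":0,"dy":0,"dz":0,"ax":0,"ay":0,"az":0},{"dx":0,"dy":0,"dz":0,"ax":0,"ay":0,"az":0}]'
python3 -m jog '[{"dx":0,"dy":0,"dz":1,"ax":0,"ay":0,"az":0},{"dx":0,"dy":0,"dz":0.6,"ax":0,"ay":0,"az":0},{"dx":0,"dy":0,"dz":0,"ax":0,"ay":0,"az":0},{"dx":0,"dy":0,"dz":0,"ax":0,"ay":0,"az":0},{"dx":0,"dy":0,"dz":0,"ax":0,"ay":0,"az":0}]'
```

```text
time: 30.03
tool_pos: [0.5294, 0.033, 0.1885]
tcp_rot: [2.483, 1.925, 0.0]
wrist_force: [0.2, -0.4, -0.3]
width: 0.682
grip_force: 53.9
time: 30.45
tool_pos: [0.5293, 0.033, 0.1868]
tcp_rot: [2.483, 1.925, 0.0]
wrist_force: [-0.6, 0.5, -0.2]
width: 0.684
grip_force: 53.9
```

```bash
python3 -m jog '[{"dx":0,"dy":0,"dz":0.7,"ax":0,"ay":0,"az":0},{"dx":0,"dy":0,"dz":0.7,"ax":0,"ay":0,"az":0},{"dx":0,"dy":0,"dz":0,"ax":0,"ay":0,"az":0},{"dx":0,"dy":0,"dz":0,"ax":0,"ay":0,"az":0},{"dx":0,"dy":0,"dz":0,"ax":0,"ay":0,"az":0}]'
```

```text
time: 30.87
tool_pos: [0.5295, 0.033, 0.1862]
tcp_rot: [2.483, 1.925, 0.0]
wrist_force: [-1.7, 0.5, 5.5]
width: 0.69
grip_force: 54.5
```

Contact. Release, rise, and go to the second ear.

```bash
python3 -m jog '[{"dx":0,"dy":0,"dz":0,"ax":0,"ay":0,"az":0},{"dx":0,"dy":0,"dz":0,"ax":0,"ay":0,"az":0},{"dx":0,"dy":0,"dz":0,"ax":0,"ay":0,"az":0},{"dx":0,"dy":0,"dz":0,"ax":0,"ay":0,"az":0},{"dx":0,"dy":0,"dz":0,"ax":0,"ay":0,"az":0},{"dx":0,"dy":0,"dz":-20,"ax":0,"ay":0,"az":0},{"dx":0,"dy":0,"dz":-35,"ax":0,"ay":0,"az":0},{"dx":0,"dy":0,"dz":-40,"ax":0,"ay":0,"az":0},{"dx":0,"dy":0,"dz":-40,"ax":0,"ay":0,"az":0},{"dx":0,"dy":0,"dz":0,"ax":0,"ay":0,"az":0},{"dx":0,"dy":0,"dz":0,"ax":0,"ay":0,"az":0}]' 1
python3 - <<'E'
from h import *;from workcell import bot,optics
s=bot.read_state();goto(s,.6437,-.2904,.32,2.4)
E
```

```text
time: 31.78
tool_pos: [0.5308, 0.0331, 0.3241]
tcp_rot: [2.479, 1.922, 0.01]
wrist_force: [-0.8, 0.2, 0.3]
width: 0.996
grip_force: 0.0
shift [-285.2  189.8    4.9] yaw_y -14.42 q6 15 az -16.82 tilt_fix ax 0.42 ay -0.12
```

```bash
python3 -m jog '[{"dx":-28.5,"dy":19,"dz":0,"ax":0,"ay":0,"az":0},{"dx":-28.5,"dy":19,"dz":0,"ax":0,"ay":0,"az":0},{"dx":-28.5,"dy":19,"dz":0,"ax":0,"ay":0,"az":0},{"dx":-28.5,"dy":19,"dz":0,"ax":0,"ay":0,"az":0},{"dx":-28.5,"dy":19,"dz":0,"ax":0,"ay":0,"az":0},{"dx":-28.5,"dy":19,"dz":0,"ax":0,"ay":0,"az":0},{"dx":-28.5,"dy":19,"dz":0,"ax":0,"ay":0,"az":0},{"dx":-28.5,"dy":19,"dz":0,"ax":0,"ay":0,"az":0},{"dx":-28.5,"dy":19,"dz":0,"ax":0,"ay":0,"az":0},{"dx":-28.5,"dy":19,"dz":0,"ax":0,"ay":0,"az":0},{"dx":0,"dy":0,"dz":20,"ax":0,"ay":0,"az":-5.6},{"dx":0,"dy":0,"dz":20,"ax":0,"ay":0,"az":-5.6},{"dx":0,"dy":0,"dz":30,"ax":0,"ay":0,"az":-5.6},{"dx":0,"dy":0,"dz":0,"ax":0,"ay":0,"az":0},{"dx":0,"dy":0,"dz":0,"ax":0,"ay":0,"az":0},{"dx":0,"dy":0,"dz":0,"ax":0,"ay":0,"az":0}]'
python3 - <<'E'
from h import *;from workcell import bot,optics
s=bot.read_state();goto(s,.6437,-.2904,.174,2.4)
E
```

```text
time: 33.12
tool_pos: [0.6422, -0.2901, 0.2499]
tcp_rot: [-2.176, -2.264, 0.001]
wrist_force: [0.2, 0.5, 1.1]
width: 1.001
grip_force: 0.0
shift [-0.4  1.6 75.9] yaw_y 2.25 q6 -29 az -0.15 tilt_fix ax -0.07 ay -0.04
```

```bash
python3 -m jog '[{"dx":-0.4,"dy":1,"dz":30,"ax":0,"ay":0,"az":0},{"dx":0,"dy":0,"dz":22,"ax":0,"ay":0,"az":0},{"dx":0,"dy":0,"dz":15,"ax":0,"ay":0,"az":0},{"dx":0,"dy":0,"dz":7,"ax":0,"ay":0,"az":0},{"dx":0,"dy":0,"dz":2,"ax":0,"ay":0,"az":0},{"dx":0,"dy":0,"dz":0,"ax":0,"ay":0,"az":0},{"dx":0,"dy":0,"dz":0,"ax":0,"ay":0,"az":0}]'
python3 -m jog '[{"dx":0,"dy":0,"dz":0,"ax":0,"ay":0,"az":0},{"dx":0,"dy":0,"dz":0,"ax":0,"ay":0,"az":0},{"dx":0,"dy":0,"dz":0,"ax":0,"ay":0,"az":0},{"dx":0,"dy":0,"dz":0,"ax":0,"ay":0,"az":0},{"dx":0,"dy":0,"dz":0,"ax":0,"ay":0,"az":0},{"dx":0,"dy":0,"dz":0,"ax":0,"ay":0,"az":0},{"dx":0,"dy":0,"dz":0,"ax":0,"ay":0,"az":0}]' 0 50
python3 -m jog '[{"dx":0,"dy":0,"dz":-10,"ax":0,"ay":0,"az":0},{"dx":0,"dy":0,"dz":-30,"ax":0,"ay":0,"az":0},{"dx":0,"dy":0,"dz":-40,"ax":0,"ay":0,"az":0},{"dx":0,"dy":0,"dz":-40,"ax":0,"ay":0,"az":0},{"dx":0,"dy":0,"dz":0,"ax":0,"ay":0,"az":0},{"dx":0,"dy":0,"dz":0,"ax":0,"ay":0,"az":0}]'
python3 - <<'E'
from h import *;from workcell import bot,optics
s=bot.read_state();goto(s,*head(0,-.0405),.29,-14.4)
E
```

```text
time: 33.7
tool_pos: [0.6441, -0.291, 0.176]
tcp_rot: [2.173, 2.265, 0.001]
wrist_force: [-0.0, 0.0, 0.7]
width: 1.0
grip_force: 0.0
time: 34.28
tool_pos: [0.6442, -0.2911, 0.1763]
tcp_rot: [2.173, 2.265, 0.001]
wrist_force: [-0.7, -0.1, 5.3]
width: 0.681
grip_force: 54.1
time: 34.78
tool_pos: [0.6447, -0.2914, 0.2996]
tcp_rot: [2.169, 2.261, 0.004]
wrist_force: [-0.3, 0.1, 0.6]
width: 0.684
grip_force: 53.7
shift [ 251.7 -125.7    7.7] yaw_y 2.38 q6 -29 az 16.78 tilt_fix ax 0.42 ay 0.23
```

```bash
python3 -m jog '[{"dx":31.5,"dy":-15.7,"dz":0,"ax":0,"ay":0,"az":0},{"dx":31.5,"dy":-15.7,"dz":0,"ax":0,"ay":0,"az":0},{"dx":31.5,"dy":-15.7,"dz":0,"ax":0,"ay":0,"az":0},{"dx":31.5,"dy":-15.7,"dz":0,"ax":0,"ay":0,"az":0},{"dx":31.5,"dy":-15.7,"dz":0,"ax":0,"ay":0,"az":0},{"dx":31.5,"dy":-15.7,"dz":0,"ax":0,"ay":0,"az":0},{"dx":31.5,"dy":-15.7,"dz":0,"ax":0,"ay":0,"az":0},{"dx":31.2,"dy":-15.8,"dz":0,"ax":0,"ay":0,"az":0},{"dx":0,"dy":0,"dz":20,"ax":0,"ay":0,"az":5.6},{"dx":0,"dy":0,"dz":20,"ax":0,"ay":0,"az":5.6},{"dx":0,"dy":0,"dz":20,"ax":0,"ay":0,"az":5.6},{"dx":0,"dy":0,"dz":0,"ax":0,"ay":0,"az":0},{"dx":0,"dy":0,"dz":0,"ax":0,"ay":0,"az":0},{"dx":0,"dy":0,"dz":0,"ax":0,"ay":0,"az":0}]'
python3 - <<'E'
from h import *;from workcell import bot,optics
s=bot.read_state();goto(s,*head(0,-.0405),.1883,-14.4)
E
```

```text
time: 35.95
tool_pos: [0.5072, -0.0445, 0.2343]
tcp_rot: [-2.48, -1.927, 0.001]
wrist_force: [0.4, -0.4, 0.5]
width: 0.683
grip_force: 53.7
shift [-0.2  1.7 46. ] yaw_y -14.30 q6 6 az 0.10 tilt_fix ax -0.06 ay 0.01
```

```bash
python3 -m jog '[{"dx":-0.2,"dy":1,"dz":18,"ax":0,"ay":0,"az":0},{"dx":0,"dy":0,"dz":14,"ax":0,"ay":0,"az":0},{"dx":0,"dy":0,"dz":8,"ax":0,"ay":0,"az":0},{"dx":0,"dy":0,"dz":2,"ax":0,"ay":0,"az":0},{"dx":0,"dy":0,"dz":0,"ax":0,"ay":0,"az":0},{"dx":0,"dy":0,"dz":0,"ax":0,"ay":0,"az":0}]'
python3 -m jog '[{"dx":0,"dy":0,"dz":1,"ax":0,"ay":0,"az":0},{"dx":0,"dy":0,"dz":1,"ax":0,"ay":0,"az":0},{"dx":0,"dy":0,"dz":1,"ax":0,"ay":0,"az":0},{"dx":0,"dy":0,"dz":0,"ax":0,"ay":0,"az":0},{"dx":0,"dy":0,"dz":0,"ax":0,"ay":0,"az":0},{"dx":0,"dy":0,"dz":0,"ax":0,"ay":0,"az":0}]'
```

```text
time: 36.45
tool_pos: [0.5088, -0.045, 0.1932]
tcp_rot: [2.482, 1.925, 0.001]
wrist_force: [0.1, -0.2, 0.4]
width: 0.687
grip_force: 53.7
time: 36.95
tool_pos: [0.5082, -0.0449, 0.1894]
tcp_rot: [2.483, 1.925, 0.0]
wrist_force: [-0.3, -0.0, -0.0]
width: 0.687
grip_force: 53.7
```

```bash
python3 -m jog '[{"dx":0,"dy":0,"dz":0.8,"ax":0,"ay":0,"az":0},{"dx":0,"dy":0,"dz":0.8,"ax":0,"ay":0,"az":0},{"dx":0,"dy":0,"dz":0,"ax":0,"ay":0,"az":0},{"dx":0,"dy":0,"dz":0,"ax":0,"ay":0,"az":0},{"dx":0,"dy":0,"dz":0,"ax":0,"ay":0,"az":0}]'
```

```text
time: 37.37
tool_pos: [0.5084, -0.0449, 0.1893]
tcp_rot: [-2.483, -1.925, 0.0]
wrist_force: [-5.5, 1.3, 11.9]
width: 0.688
grip_force: 55.0
```

Contact. Release, rise and check both jigs.

```bash
python3 -m jog '[{"dx":0,"dy":0,"dz":-0.5,"ax":0,"ay":0,"az":0},{"dx":0,"dy":0,"dz":0,"ax":0,"ay":0,"az":0},{"dx":0,"dy":0,"dz":0,"ax":0,"ay":0,"az":0},{"dx":0,"dy":0,"dz":0,"ax":0,"ay":0,"az":0},{"dx":0,"dy":0,"dz":0,"ax":0,"ay":0,"az":0},{"dx":0,"dy":0,"dz":-20,"ax":0,"ay":0,"az":0},{"dx":0,"dy":0,"dz":-35,"ax":0,"ay":0,"az":0},{"dx":0,"dy":0,"dz":-40,"ax":0,"ay":0,"az":0},{"dx":0,"dy":0,"dz":-40,"ax":0,"ay":0,"az":0},{"dx":-20,"dy":0,"dz":-40,"ax":0,"ay":0,"az":0},{"dx":-20,"dy":0,"dz":-30,"ax":0,"ay":0,"az":0},{"dx":0,"dy":0,"dz":0,"ax":0,"ay":0,"az":0},{"dx":0,"dy":0,"dz":0,"ax":0,"ay":0,"az":0},{"dx":0,"dy":0,"dz":0,"ax":0,"ay":0,"az":0}]' 1
python3 - <<'E'
from h import *;from workcell import bot,optics;import pickle
s=bot.read_state();c=optics.read_camera("wrist");pickle.dump((s,c),open("w7.pkl","wb"))
s6,c6=pickle.load(open("w6.pkl","rb"));S=optics.read_camera("side")
a=cv2.resize(c["img"],(400,300));b=cv2.resize(c6["img"][130:310,200:440],(400,300));d=cv2.resize(S["img"][180:430,230:560],(400,300))
o=np.vstack([np.hstack([a,b]),np.hstack([d,np.zeros_like(d)])])
cv2.imwrite("pics/final.png",o[:,:,::-1])
E
```

```text
time: 38.53
tool_pos: [0.4982, -0.0822, 0.3898]
tcp_rot: [-2.483, -1.924, 0.001]
wrist_force: [-0.7, -0.4, -0.6]
width: 1.0
grip_force: 0.0
```

View pics/final.png

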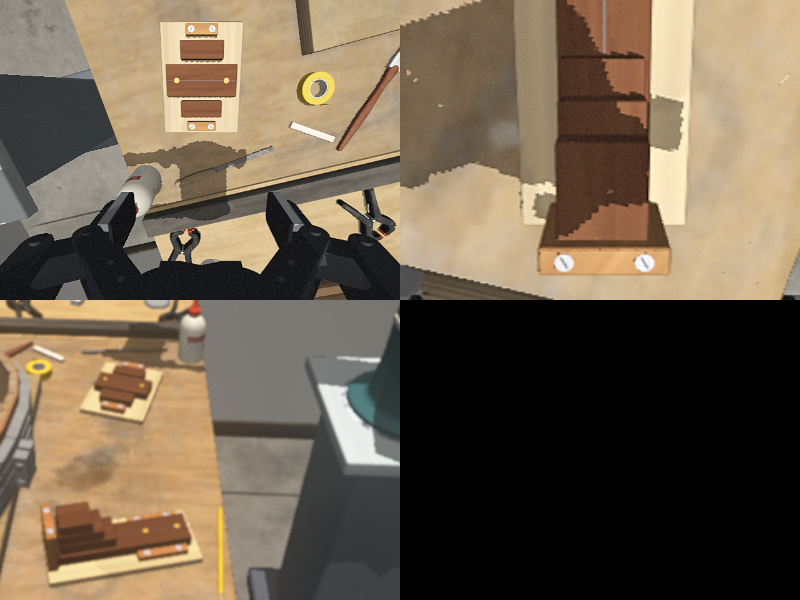

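Both ears lie in their gaps, with the stepped heel on the shaft against the stop, and the bystanders are in place. One numeric check of the short block and ears, then hand-in.

Run:
```python
from h import *;import pickle
s,c=pickle.load(open("w6.pkl","rb"));a=np.radians(14.24);u=np.array([np.cos(a),np.sin(a)]);v=np.array([-u[1],u[0]])
for p in((322,212.2),(293.6,245),(348.8,245)):
    w=plane(c,p,.084,s)[0,:2]-[.5117,.3555];print(p,(np.array([w@u,w@v])*1e3).round(1))
s,c=pickle.load(open("w7.pkl","rb"));m=mask(c);a=np.radians(-14.4);u=np.array([np.cos(a),np.sin(a)]);v=np.array([-u[1],u[0]])
for p in((323,80),(323,172)):
    try:
        C=edges(c,s,at(m,p),.012,.028,.06,.024)[2]-[.5187,-.0059];print((np.array([C@u,C@v])*1e3).round(1))
    except Exception as e:print(e)
```

```text
(322, 212.2) [39.9 -0.4]
(293.6, 245) [ 63.5 -20.4]
(348.8, 245) [63.4 18.6]
yaw -14.4 ctr [0.529  0.0329] size mm [(np.float64(58.7), 60), (np.float64(22.5), 24)]
[ 0.3 40.2]
yaw -14.4 ctr [ 0.5083 -0.0447] size mm [(np.float64(58.6), 60), (np.float64(22.3), 24)]
[ -0.5 -40.2]
```

```bash
python3 -c "
from workcell import bot;print(bot.finish_job())"
```

```text
the job is handed in; nothing more can be done
None
```

The job is handed in: the three heel blocks are stacked long, middle, short against the stop, and an ear lies either side of the headstock piece. All five measured inside the limits before hand-in; the verdict was not shown.

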